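Extend the data logger: cover off, stack the input modules, close with the end cap

ROBOT

A 6-joint arm with a two-finger parallel gripper is mounted at the origin on a cart in front of the work surface, level with it; the furniture and walls round the work are solid. World frame = base frame: x ahead of the robot, y to its left, z up, the work surface at z = 0. Lengths are in mm, angles in rad, forces in N, time in s.
With the tool pointing down it reaches from about 300 to 775 mm from the base axis. Payload 14.6 kg.
Tool frame: the origin (TCP) lies midway between the tips of the shut fingers; the grasp point (between the pads) lies 19 mm behind it (pinch_z is the distance from the TCP to the grasp point, in mm); z points along the fingers, y is the direction in which the jaws open and shut (so a half turn about z gives the same grasp; the last joint's range is limited). The gripper opens to 94 mm and grips with 3 to 60 N. Pads are 16 mm wide; open, the fingers measure 119 mm over their backs; the gripper's body (75 mm by 177 mm) begins 78 mm behind the grasp point.
Start: joints at [-1.298, 0.3, 1.521, -0, 1.321, -0.067], TCP at [183.307, -518.544, 205.446] pointing down, gripper open.
Joint ranges: [-3.03, 3.03], [-0.79, 2.21], [0.23, 2.52], [-1.04, 4.18], [0, 3.07], [-2.55, 2.55]. Speed limits (rad/s): [2.22, 2.22, 2.57, 3.14, 3.14, 3.14].

INTERFACE

Orientations are given as [roll, pitch, yaw] about the fixed x, y, z axes, in that order (R = Rz(yaw) Ry(pitch) Rx(roll)).
In Python, from cell import read_state, camera, sign_off, pinch_z gives the robot as it stands. The module is installed in compiled form; this text tells all that it offers.
- The arm moves only by the tool servo_tool, never from a script. Its argument "series" is a list of rows, each a list of 6 numbers: the shift along the tool's x, y, z in cm, then the turn, a rotation vector about the tool's x, y, z in rad. In form: [[tx, ty, tz, rx, ry, rz], ...]. A call has exactly 10 rows; each row is the pose to reach, as a shift and turn from the pose commanded when the call began, along the tool's axes at that moment; what a row does not reach only later rows make up. A row lasts 1/12 s, in which the tool goes at most 41.7 mm and 7.16 degrees, less where a joint would pass 70% of its speed; a pose out of reach is approached as far as the arm can. A call with a gripper value outside its range is refused whole. "gripper" is the finger opening in cm, from 0 to 9.4, set as the call begins (left out, the last holds). The fingers move at their own pace and stop on an object; "grip_force" is the grip in N (left out, the last holds). Time passes only in rows, so rows that repeat a pose let the fingers close, or fill a call up. It gives the time, the measured TCP pose, the force and the opening at its end, in the units of the state.
- read_state(): the state, without advancing time (a new reading comes with each control period).
- camera(name): name is "scene" or "top" or "wrist"; returns a dict with "pixels" (420x560x3 uint8, red, green, blue), "fx", "fy", "cx", "cy" (pixels), "pose" (4x4, takes a point from camera to world coordinates); the wrist camera has in their place "mount" (4x4, takes a point from camera to tool coordinates, whose origin is the TCP and whose axes are the flange's). Camera axes: x right, y down, z forward; pixel columns grow to the right and rows downward; lengths in mm; the calibration is good to about 2 mm. A picture is of the moment at which its call begins: read the wrist's pose just before it. There is no depth.
- sign_off(): hands the job in, once; it reports no verdict.
The state is a dict: "clock": time; "joints": joint angles; "qd": joint speeds; "effort": joint torques, N m; "eef_pos": TCP position; "eef_rot": TCP orientation; "wrist_force": force on the tool from outside, world axes, zero at the start; "moment": the same for the moment, N m; "finger_gap": finger opening in mm.
Only numpy, scipy, OpenCV 4.12 (cv2) and the standard library are available. Lean on these libraries where they do the work, as an engineer would, in place of code of your own. Each camera call takes 0.05 s, during which the arm holds its last target.

TASK

Fit the extra input modules to the data logger for the next migration test. Undo the two captive thumbscrews of the cover plate on top of the logger, lift the plate off by its handle and lay it flat on the bench, handle up, clear of the logger; then plug all the input modules that are there into the socket block this uncovers, one on top of another in a single upright stack, each pressed fully home so that no gap is left, and close the stack with the low end cap, pressed fully home as well. Leave the beaker, the reagent bottle with the blue cap and the screwdriver where they are.

Things in the scene. Friction and masses are not known exactly. Their poses are not given: they have to be found in the camera images.
- logger: Data logger: low grey instrument box fixed on the bench, 160 (x) x 206 (y) x 44 mm high. Origin under its centre; x to its back, y to its left. The bench's front edge is at x = 0.32 m. On its top, hidden by the cover plate at the start, stands a black socket block 78 x 92 mm.
- socket_face (a point): Centre of the socket block's top face, 52 mm above the bench; axes as the logger. Four sockets at x +-19.5, y +-26 mm, 1 mm play, with sprung strips inside. A block merely set on them stays some 10 mm too high; pressed with 8 to 15 N it snaps home, its underside flat on the face below. The same holds for each module's sockets.
- cover_handle (a point): Cover plate: white sheet metal, 100 (x) x 166 (y) mm, 0.27 kg with its screws, standing on 12 mm folded lips on the logger's 44 mm high top, square with it. Straight black handle along its x: bar 70 mm long, 10 wide, 10 high. This point is the bar's centre: 22 mm above the plate's top face, 36.5 mm above what the lips stand on; z up.
- screw_left (a joint): Captive quarter-turn thumbscrew in the cover plate's left end (y +64 mm). Angle in rad: 0 to 0.2 at the start, tight; grows counter-clockwise seen from above to its stop at 1.57, loose. Its cross pin holds the plate down until about 1.1. Friction 0.04 N m: stays as it is left.
- screw_right (a joint): The like thumbscrew in the cover plate's right end (y -64 mm); same angles.
- screw_left_wing (a point): Left thumbscrew's wing: dark steel bar 30 mm long (its y), 8.5 mm thick (its x), 16 mm high on a round flange, top 21 mm above the plate's top face. The point lies on the screw's axis half-way up the wing. The wing lies along the plate's y when tight, along the plate's x when loose.
- screw_right_wing (a point): Right thumbscrew's wing: the same.
- module_1_c (a point): Input module: grey and black block, 56 (x) x 70 (y) x 24 mm high, 90 g; grip the ribbed +-x faces. Stands on four brass ball-ended studs 14 mm long at x +-19.5, y +-26 mm (9 mm thick, pointed tips); four sockets in its top. Point: the housing's centre, 12 mm above its underside, 26 mm above the bench as it stands; z up. None if absent.
- module_2_c (a point): Another input module, the same in every way (a half turn about z makes no difference). None if absent.
- module_3_c (a point): Another input module, the same. None if absent.
- end_cap_c (a point): End cap: low closed grey block, 56 (x) x 70 (y) x 18 mm high, 60 g, the same studs beneath but no sockets in its rounded top, so nothing can be plugged into it. Always there. Point: the housing's centre, 9 mm above its underside, 23 mm above the bench as it stands on its studs; z up.
- stand_rod (a point): Foot of the upright rod of the retort stand fixed between the modules and the logger: 12 mm thick, 0.62 m high, with a clamp and a level glass tube at 0.46 m. Its teal foot plate, 11 mm high, reaches 0.25 m from the rod towards the robot and 0.15 m to the left, 0.05 m to the right. Keep the arm clear of it on the way across.
- beaker: Glass beaker 72 mm wide, 90 mm high. Origin at the centre of its underside. To be left alone.
- bottle_1: White reagent bottle with a blue cap, 36 mm wide, 78 mm high. Origin at the centre of its underside. To be left alone.
- screwdriver: Screwdriver with a yellow handle, 160 mm long (its y), 25 mm thick, lying near the bench's front edge. Origin under its middle. To be left alone.

How it is judged (in metres and radians):
On the way, in this order (a step that is already met when the one before it is completed fails the run):
1. both captive thumbscrews are loosened with the cover plate still in place (value of joint each of screw_left, screw_right above 0.95 rad and distance between cover_handle and socket_face below 0.045 m), for 0.1 s.
2. the cover plate lies flat on the bench, handle up, clear of the logger (height (world z) of cover_handle below 0.055 m and angle between cover_handle's own z axis and vertical below 0.15 rad and horizontal distance between cover_handle and socket_face above 0.14 m), for 0.2 s.
3. all the modules are plugged one on another on the socket block, fully home (horizontal distance between each of module_1_c, module_2_c, module_3_c and socket_face below 0.0035 m and angle between the x axis of each of module_1_c, module_2_c, module_3_c and the x axis of socket_face, either way round below 0.08 rad and angle between each of module_1_c, module_2_c, module_3_c's own z axis and vertical below 0.05 rad and (z of module_1_c in the frame of socket_face between 0.0105 and 0.0135 m or z of module_1_c in the frame of socket_face between 0.0345 and 0.0375 m or z of module_1_c in the frame of socket_face between 0.0585 and 0.0615 m) and (z of module_2_c in the frame of socket_face between 0.0105 and 0.0135 m or z of module_2_c in the frame of socket_face between 0.0345 and 0.0375 m or z of module_2_c in the frame of socket_face between 0.0585 and 0.0615 m) and (z of module_3_c in the frame of socket_face between 0.0105 and 0.0135 m or z of module_3_c in the frame of socket_face between 0.0345 and 0.0375 m or z of module_3_c in the frame of socket_face between 0.0585 and 0.0615 m)), for 0.2 s.
At the end, for the whole second after the job is handed in: The cover lies flat on the bench (tilt under 0.15 rad), its handle over 140 mm from the socket block. All modules present and, on top, the end cap stand in one stack on the block: centred within 3.5 mm, square within 0.08 rad, upright within 0.05 rad, each within 1.5 mm of its seated height (all of step 2 and all of step 3 and horizontal distance between end_cap_c and socket_face below 0.0035 m and angle between the x axis of end_cap_c and the x axis of socket_face, either way round below 0.08 rad and angle between end_cap_c's own z axis and vertical below 0.05 rad and (z of end_cap_c in the frame of socket_face between 0.0555 and 0.0585 m or z of end_cap_c in the frame of socket_face between 0.0795 and 0.0825 m)); the robot touches nothing.
It fails at once if the beaker is knocked over or pushed away (over 50 mm) (distance of beaker from where it was at the start of the episode above 0.05 m or angle between beaker's own z axis and vertical above 0.5 rad).
It fails at once if the bottle 1 is knocked over or pushed away (over 50 mm) (distance of bottle_1 from where it was at the start of the episode above 0.05 m or angle between bottle_1's own z axis and vertical above 0.5 rad).
It fails at once if the screwdriver is knocked over or pushed away (over 50 mm) (distance of screwdriver from where it was at the start of the episode above 0.05 m).
Of module_1, module_2, module_3 only 2 to 3 are there at a start; the rules pass over those that are not, and their reading is None.
At some moment in a run one of module_1, module_2, module_3, end_cap may be knocked a few centimetres aside while the robot is not near it.
Once in a run the grip may slacken for a moment while it holds something.
It also fails if it takes over 210 s, if anything falls off the work surface, if the arm or the gripper's body presses on something with over 40 N, if the wrist force passes 120 N, or if a joint passes its speed limit or range.

## Working session

There is one attempt and no reset: what is moved stays moved. The work goes in short steps, Python scripts to look and compute and a tool call to move; the robot and the scene stay as the last step left them, time stands still between calls to the robot, and variables do not carry over. Pictures are saved under pics/ and viewed, and the job is handed in when it is done.

Besides the shell and the picture viewer there is one more tool, called after "Call:" as name(argument=value, ...) on one line, values as JSON. servo_tool: Moves the arm, as the interface text tells. Its arguments: {"type":"object","properties":{"series":{"type":"array"},"gripper":{"type":"number"},"grip_force":{"type":"number"}},"required":["series"]}

```bash
mkdir -p pics
cat > h.py <<'E'
import numpy as np, cv2
from cell import read_state, camera, sign_off, pinch_z
from scipy.spatial.transform import Rotation as R
def snap(name,fn):
    s=read_state(); c=camera(name)
    cv2.imwrite('pics/'+fn,cv2.cvtColor(c['pixels'],cv2.COLOR_RGB2BGR))
    if name=='wrist':
        T=np.eye(4);T[:3,:3]=R.from_euler('xyz',s['eef_rot']).as_matrix();T[:3,3]=s['eef_pos']
        c['pose']=T@np.array(c['mount'])
    c['pose']=np.array(c['pose'])
    np.savez('pics/'+fn[:-4]+'.npz',pose=c['pose'],k=[c['fx'],c['fy'],c['cx'],c['cy']],px=c['pixels'])
    return c
def load(fn):
    d=np.load('pics/'+fn+'.npz');k=d['k'];return dict(pose=d['pose'],fx=k[0],fy=k[1],cx=k[2],cy=k[3],pixels=d['px'])
def ray(c,u,v):
    d=np.array([(u-c['cx'])/c['fx'],(v-c['cy'])/c['fy'],1.]);return c['pose'][:3,3],c['pose'][:3,:3]@d
def onz(c,u,v,z):
    o,d=ray(c,u,v);return o+d*(z-o[2])/d[2]
def proj(c,p):
    q=c['pose'][:3,:3].T@(np.array(p)-c['pose'][:3,3]);return np.array([c['fx']*q[0]/q[2]+c['cx'],c['fy']*q[1]/q[2]+c['cy']])
E
python3 - <<'E'
from h import *
s=read_state();print({k:np.round(v,3) for k,v in s.items()},pinch_z)
for n in('scene','top','wrist'):
    c=snap(n,n+'0.png');print(n,c['fx'],c['cx'],c['cy'],np.round(c['pose'],3).tolist())
E
```

```text
{'clock': np.float64(0.0), 'joints': array([-1.298,  0.3  ,  1.522, -0.   ,  1.321, -0.067]), 'qd': array([ 0.   , -0.001, -0.001, -0.001, -0.001, -0.   ]), 'effort': array([ 3.0000e-03, -5.3180e+01, -3.5274e+01,  7.1000e-02,  2.4000e-02,
       -0.0000e+00]), 'eef_pos': array([ 183.226, -518.298,  204.877]), 'eef_rot': array([-3.14, -0.  ,  0.34]), 'wrist_force': array([-0.102, -0.092,  0.094]), 'moment': array([-0.02 , -0.004, -0.031]), 'finger_gap': np.float64(94.142)} 18.8
scene 407.93401738615614 279.9611027468656 203.54585456328164 [[-0.877, -0.215, 0.43, 97.515], [-0.48, 0.346, -0.806, 855.187], [0.025, -0.913, -0.406, 498.342], [0.0, 0.0, 0.0, 1.0]]
top 393.7523737777566 278.93906689278595 208.2756655671615 [[0.002, -0.997, 0.072, 477.129], [-1.0, -0.001, 0.014, 9.652], [-0.014, -0.072, -0.997, 1178.177], [0.0, 0.0, 0.0, 1.0]]
wrist 293.14306778257287 280.4761364721393 212.72175849078528 [[0.334, -0.912, -0.239, 253.527], [-0.943, -0.323, -0.084, -494.229], [-0.0, 0.254, -0.967, 384.014], [0.0, 0.0, 0.0, 1.0]]
```

View pics/scene0.png

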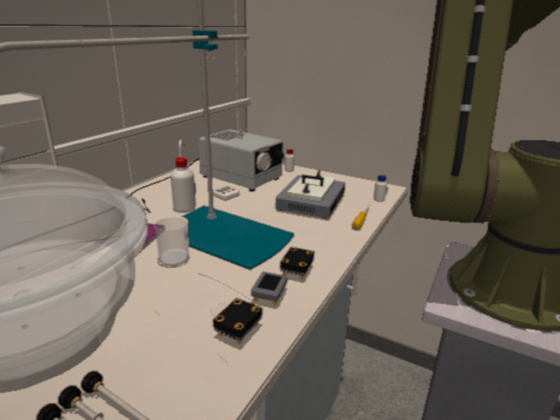

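View pics/top0.png

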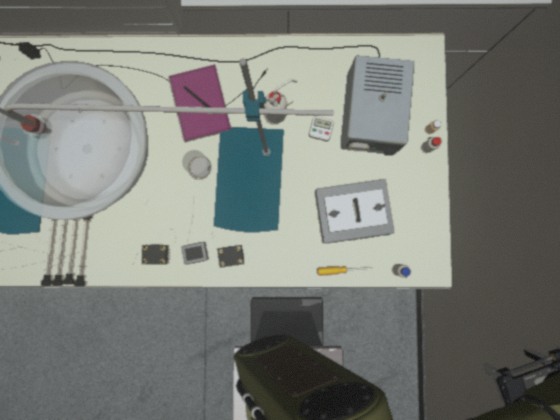

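View pics/wrist0.png

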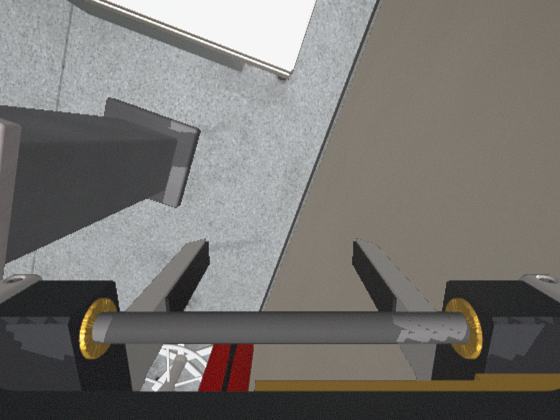

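The scene and top views show two modules (top 155,254 and 231,256), the end cap between them (194,253), the logger at (356,211), the beaker at (199,165), and the blue-capped bottle at (402,270).

Run:
```python
from h import *
c=load('top0')
for n,u,v,z in [('loggerhandle',356.5,210,80),('screwL',334,213,70),('screwR',384,206,70),('m1',155,254,38),('m2',231,256,38),('cap',194,253,32),('beaker',199,165,45),('bottle',403,270,78),('sdtip',371,268,10),('sdend',318,270,12),('foot bl',218,229,11),('foot br',277,231,11),('foot tr',283,130,11),('edge r',450,286,0),('l TL',317,189,44),('TR',388,180,44),('BR',394,233,44),('BL',321,242,44),('rodfoot',267,153,11),('instr BL',344,150,0),('instr BR',405,153,0),('calc',320,138,0)]:
    print(n,np.round(onz(c,u,v,z),0))
im=c['pixels'][160:300,120:460]
cv2.imwrite('pics/topz.png',cv2.cvtColor(cv2.resize(im,None,fx=2.35,fy=2.35,interpolation=cv2.INTER_CUBIC),cv2.COLOR_RGB2BGR))
```

```text
loggerhandle [ 551. -191.   80.]
screwL [ 543. -130.   70.]
screwR [ 563. -270.   70.]
m1 [426. 384.  38.]
m2 [421. 164.  38.]
cap [429. 272.  32.]
beaker [685. 259.  45.]
bottle [ 386. -317.   78.]
sdtip [ 385. -244.   10.]
sdend [379. -89.  12.]
foot bl [499. 207.  11.]
foot br [493.  32.  11.]
foot tr [797.  14.  11.]
edge r [ 333. -477.    0.]
l TL [614. -84.  44.]
TR [ 641. -290.   44.]
BR [ 488. -304.   44.]
BL [462. -95.  44.]
rodfoot [727.  62.  11.]
instr BL [ 738. -170.    0.]
instr BR [ 729. -354.    0.]
calc [776. -98.   0.]
```

View pics/topz.png

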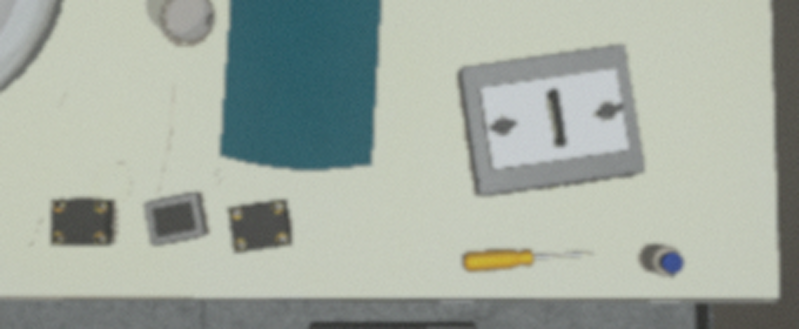

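```bash
cat > mv.py <<'E'
import sys
from h import *
def mv(x,y,z,yaw):
    s=read_state();A=R.from_euler('xyz',s['eef_rot']);p=s['eef_pos']
    B=R.from_euler('xyz',[np.pi,0,yaw])
    t=A.inv().apply(np.array([x,y,z])-p)/10; r=(A.inv()*B).as_rotvec()
    if abs(r[2])>np.pi: pass
    print('t',round(float(s['clock']),1),'at',np.round(p,1),'rot',np.round(s['eef_rot'],3),'gap',round(float(s['finger_gap']),1),'F',np.round(s['wrist_force'],1))
    print('->',np.round(t,2).tolist(),np.round(r,3).tolist(),'rows',round(max(np.linalg.norm(t)/4.17,np.linalg.norm(r)/.125),1))
if __name__=='__main__': mv(*map(float,sys.argv[1:5]))
E
python3 mv.py 551 -193 220 1.7
```

```text
t 0.1 at [ 183.2 -518.4  205. ] rot [-3.141 -0.     0.34 ] gap 94.1 F [0.2 0.3 0.3]
-> [45.52, -18.43, -1.48] [-0.001, -0.001, -1.36] rows 11.8
```

Call:
servo_tool(series=[[4, -1.6, -1.5, 0, 0, -0.1], [8, -3.2, -1.5, 0, 0, -0.2], [12, -4.8, -1.5, 0, 0, -0.3], [16, -6.4, -1.5, 0, 0, -0.4], [20, -8, -1.5, 0, 0, -0.5], [24, -9.6, -1.5, 0, 0, -0.6], [28, -11.2, -1.5, 0, 0, -0.7], [32, -12.8, -1.5, 0, 0, -0.8], [36, -14.4, -1.5, 0, 0, -0.9], [39.5, -16, -1.5, 0, 0, -1.0]], gripper=5)

```text
clock: 0.98
eef_pos: [495.0, -242.5, 220.4]
eef_rot: [-3.141, -0.0, 1.345]
wrist_force: [-0.2, -1.4, -0.0]
finger_gap: 50.3
```

```bash
python3 mv.py 551 -193 220 1.7
```

```text
t 1.0 at [ 495.  -242.5  220.4] rot [-3.141 -0.     1.345] gap 50.3 F [-0.2 -1.4 -0. ]
-> [6.08, 4.35, 0.04] [-0.0, -0.0, -0.355] rows 2.8
```

Call:
servo_tool(series=[[2, 1.45, 0, 0, 0, -0.12], [4, 2.9, 0, 0, 0, -0.24], [6.1, 4.35, 0, 0, 0, -0.35], [6.1, 4.35, 0, 0, 0, -0.35], [6.1, 4.35, 0, 0, 0, -0.35], [6.1, 4.35, 0, 0, 0, -0.35], [6.1, 4.35, 0, 0, 0, -0.35], [6.1, 4.35, 0, 0, 0, -0.35], [6.1, 4.35, 0, 0, 0, -0.35], [6.1, 4.35, 0, 0, 0, -0.35]])

```text
clock: 1.82
eef_pos: [549.8, -195.2, 220.6]
eef_rot: [3.141, 0.0, 1.689]
wrist_force: [-0.3, 0.5, 0.4]
finger_gap: 49.8
```

```bash
python3 mv.py 551 -193 220 1.7; python3 -c "
from h import *
snap('wrist','w1.png')"
```

```text
t 1.8 at [ 549.8 -195.2  220.6] rot [3.141 0.    1.689] gap 49.8 F [-0.3  0.5  0.4]
-> [0.2, 0.14, 0.06] [0.0, 0.0, -0.011] rows 0.1
```

View pics/w1.png

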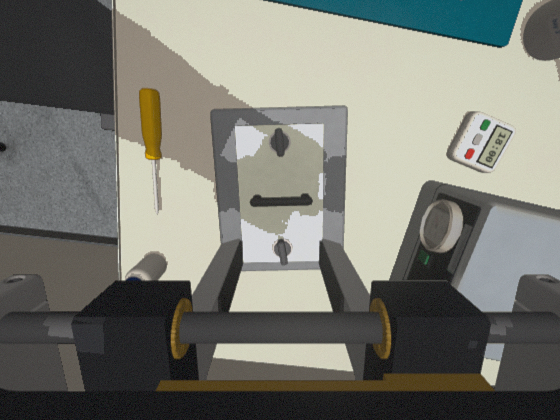

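The wrist view shows the plate with the left wing at (280,142), the handle from about (250,201) to (312,201), and the right wing at (282,248).

Run:
```python
from h import *
c=load('w1')
im=c['pixels'][95:285,200:360]
cv2.imwrite('pics/w1z.png',cv2.cvtColor(cv2.resize(im,None,fx=3.1,fy=3.1,interpolation=cv2.INTER_CUBIC),cv2.COLOR_RGB2BGR))
```

```text
(no output)
```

View pics/w1z.png

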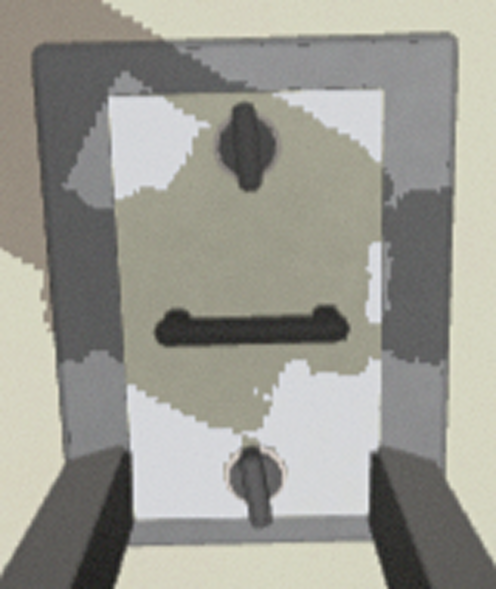

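Run:
```python
from h import *
c=load('w1')
P=lambda x,y,z: onz(c,200+(x+.5)/3.1-.5,95+(y+.5)/3.1-.5,z)
pl=np.array([P(*a,58.5) for a in [(110,95),(384,88),(369,514),(133,521)]]);print(np.round(pl,1),pl.mean(0))
print('lens',np.linalg.norm(np.diff(np.vstack([pl,pl[:1]]),axis=0),axis=1))
d=pl[0]+pl[1]-pl[2]-pl[3];print('yaw from long',np.arctan2(-d[0],d[1]))
h=np.array([P(155,331,80),P(349,325,80)]);print('handle',h.mean(0),np.linalg.norm(h[1]-h[0]),'yaw',np.arctan2(*(h[1]-h[0])[1::-1]))
for n,a,b in [('L',(245,103),(249,190)),('R',(250,448),(262,524))]:
    q=np.array([P(*a,76),P(*b,76)]);e=q[0]-q[1];print(n,q.mean(0),np.linalg.norm(e),'dir yaw',np.arctan2(-e[0],e[1]))
l=np.array([P(*a,44) for a in [(36,45),(456,35)]]);print(l,l.mean(0),np.linalg.norm(l[1]-l[0]))
```

```text
[[ 490.6 -117.3   58.5]
 [ 588.2 -103.3   58.5]
 [ 607.8 -267.5   58.5]
 [ 513.  -281.8   58.5]] [ 549.90669943 -192.45364129   58.5       ]
lens [ 98.55313217 165.36487496  95.86558755 166.0135918 ]
yaw from long 0.12718955139344823
handle [ 550.89828665 -191.76105021   80.        ] 69.82516607531383 yaw 0.14985090854185754
L [ 541.728376   -129.17821672   76.        ] 29.32207909365481 dir yaw 0.1646726140548984
R [ 559.91008943 -253.84477887   76.        ] 31.414693561068944 dir yaw 0.26622198714233314
[[ 459.84694963 -102.61896262   44.        ]
 [ 613.63990761  -80.79436852   44.        ]] [536.74342862 -91.70666557  44.        ] 155.3337916581218
```

```bash
python3 mv.py 541.7 -129 65 1.736
```

```text
t 1.9 at [ 549.8 -195.1  220.5] rot [3.142 0.    1.689] gap 50.0 F [-0.1 -0.7 -0.4]
-> [6.66, -0.03, 15.55] [0.0, 0.0, -0.047] rows 4.1
```

Call:
servo_tool(series=[[3.3, 0, 2, 0, 0, -0.02], [6.66, -0.03, 4, 0, 0, -0.05], [6.66, -0.03, 7, 0, 0, -0.05], [6.66, -0.03, 10, 0, 0, -0.05], [6.66, -0.03, 12, 0, 0, -0.05], [6.66, -0.03, 13.5, 0, 0, -0.05], [6.66, -0.03, 14.5, 0, 0, -0.05], [6.66, -0.03, 15.1, 0, 0, -0.05], [6.66, -0.03, 15.5, 0, 0, -0.05], [6.66, -0.03, 15.5, 0, 0, -0.05]], gripper=3.5)

```text
clock: 2.7
eef_pos: [541.9, -128.7, 65.4]
eef_rot: [-3.142, -0.0, 1.74]
wrist_force: [-0.6, -0.4, -0.0]
finger_gap: 34.9
```

```bash
python3 mv.py 541.7 -129 65 1.736; python3 -c "
from h import *
snap('wrist','w2.png')"
```

```text
t 2.7 at [ 541.9 -128.7   65.4] rot [-3.142 -0.     1.74 ] gap 34.9 F [-0.6 -0.4 -0. ]
-> [-0.02, -0.02, 0.04] [-0.0, -0.0, 0.004] rows 0.0
```

View pics/w2.png

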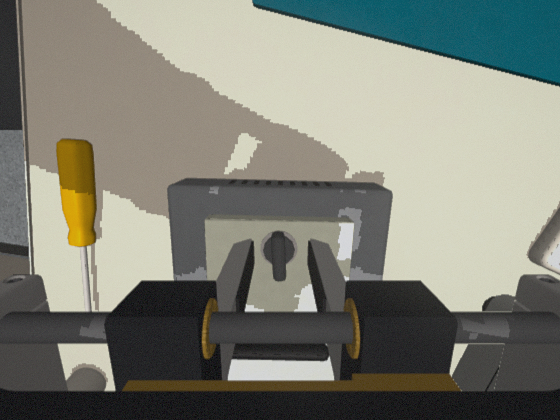

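The wing at (279,258) sits between the fingers. I'll close on it and turn.

Call:
servo_tool(series=[[0, 0, 0, 0, 0, 0], [0, 0, 0, 0, 0, 0], [0, 0, 0, 0, 0, 0], [0, 0, 0, 0, 0, 0], [0, 0, 0, 0, 0, 0], [0, 0, 0, 0, 0, 0], [0, 0, 0, 0, 0, 0], [0, 0, 0, 0, 0, -0.05], [0, 0, 0, 0, 0, -0.15], [0, 0, 0, 0, 0, -0.25]], gripper=0.5, grip_force=20)

```text
clock: 3.58
eef_pos: [542.0, -128.7, 65.7]
eef_rot: [3.141, 0.0, 1.994]
wrist_force: [-1.4, 1.0, 4.0]
finger_gap: 8.1
```

Call:
servo_tool(series=[[0, 0, 0, 0, 0, -0.1], [0, 0, 0, 0, 0, -0.2], [0, 0, 0, 0, 0, -0.3], [0, 0, 0, 0, 0, -0.4], [0, 0, 0, 0, 0, -0.5], [0, 0, 0, 0, 0, -0.6], [0, 0, 0, 0, 0, -0.7], [0, 0, 0, 0, 0, -0.8], [0, 0, 0, 0, 0, -0.9], [0, 0, 0, 0, 0, -1.0]])

```text
clock: 4.42
eef_pos: [542.0, -128.6, 65.7]
eef_rot: [3.141, 0.0, 2.995]
wrist_force: [-1.3, 1.6, 4.8]
finger_gap: 8.2
```

```bash
python3 -c "
from h import *
s=read_state();print(s['moment'],s['eef_pos'],s['eef_rot'],s['joints'],s['finger_gap'])"
```

```text
[ 0.22789125  0.13547753 -0.02075192] [ 542.02120412 -128.61430449   65.73423039] [3.14148790e+00 4.31675936e-04 2.99465935e+00] [-2.98807968e-01  4.68648482e-01  1.63702293e+00  1.96312771e-04
  1.03551040e+00 -1.72277112e+00] 8.244107759496277
```

Call:
servo_tool(series=[[0, 0, 0, 0, 0, -0.08], [0, 0, 0, 0, 0, -0.16], [0, 0, 0, 0, 0, -0.23], [0, 0, 0, 0, 0, -0.23], [0, 0, 0, 0, 0, -0.23], [0, 0, 0, 0, 0, -0.23], [0, 0, 0, 0, 0, -0.23], [0, 0, 0, 0, 0, -0.23], [0, 0, 0, 0, 0, -0.23], [0, 0, 0, 0, 0, -0.23]])

```text
clock: 5.25
eef_pos: [542.0, -128.6, 65.7]
eef_rot: [-3.142, 0.0, -3.066]
wrist_force: [-0.8, 2.1, 5.7]
finger_gap: 8.2
```

Call:
servo_tool(series=[[0, 0, 0, 0, 0, 0], [0, 0, 0, 0, 0, 0], [0, 0, 0, 0, 0, 0], [0, 0, 0, 0, 0, 0], [0, 0, 0, 0, 0, 0], [0, 0, -1, 0, 0, 0], [0, 0, -3, 0, 0, 0], [0, 0, -5, 0, 0, 0], [0, 0, -8, 0, 0, 0], [0, 0, -12, 0, 0, 0]], gripper=3.5)

```text
clock: 6.08
eef_pos: [540.8, -128.4, 185.6]
eef_rot: [3.14, -0.003, -3.064]
wrist_force: [1.0, 0.8, -0.4]
finger_gap: 35.0
```

```bash
python3 mv.py 559.2 -255.5 200 1.836
```

```text
t 6.1 at [ 540.8 -128.4  185.6] rot [ 3.140e+00 -3.000e-03 -3.064e+00] gap 35.0 F [ 1.   0.8 -0.4]
-> [-0.84, -12.82, -1.46] [-0.001, -0.003, 1.384] rows 11.1
```

Call:
servo_tool(series=[[-0.1, -1.3, -1, 0, 0, 0.12], [-0.2, -2.6, -1, 0, 0, 0.24], [-0.3, -3.9, -1, 0, 0, 0.36], [-0.4, -5.2, -1, 0, 0, 0.48], [-0.5, -6.5, -1, 0, 0, 0.6], [-0.6, -7.8, -1, 0, 0, 0.72], [-0.7, -9.1, -1, 0, 0, 0.84], [-0.8, -10.4, -1, 0, 0, 0.96], [-0.84, -11.7, -1, 0, 0, 1.08], [-0.84, -12.8, -1, 0, 0, 1.2]])

```text
clock: 6.92
eef_pos: [560.2, -256.4, 196.2]
eef_rot: [3.141, 0.0, 2.013]
wrist_force: [0.5, 0.8, 0.2]
finger_gap: 35.1
```

```bash
python3 mv.py 559.2 -255.5 65 1.836; python3 -c "
from h import *
snap('wrist','w3.png')"
```

```text
t 6.9 at [ 560.2 -256.4  196.2] rot [3.141 0.    2.013] gap 35.1 F [0.5 0.8 0.2]
-> [0.13, -0.06, 13.12] [0.0, 0.0, 0.177] rows 3.1
```

View pics/w3.png

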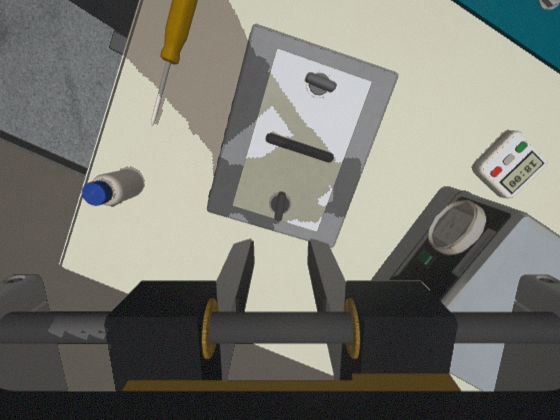

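The left wing at (320,82) now lies along the plate's x, so it is loose. Next is the right wing at (280,206).

Call:
servo_tool(series=[[0.13, -0.06, 2, 0, 0, 0.1], [0.13, -0.06, 5, 0, 0, 0.177], [0.13, -0.06, 8, 0, 0, 0.177], [0.13, -0.06, 10, 0, 0, 0.177], [0.13, -0.06, 11.5, 0, 0, 0.177], [0.13, -0.06, 12.5, 0, 0, 0.177], [0.13, -0.06, 13.1, 0, 0, 0.177], [0.13, -0.06, 13.1, 0, 0, 0.177], [0.13, -0.06, 13.1, 0, 0, 0.177], [0.13, -0.06, 13.1, 0, 0, 0.177]])

```text
clock: 7.8
eef_pos: [559.6, -254.9, 65.7]
eef_rot: [3.14, 0.001, 1.843]
wrist_force: [0.3, -0.8, 0.1]
finger_gap: 35.0
```

Call:
servo_tool(series=[[0, 0, 0, 0, 0, 0], [0, 0, 0, 0, 0, 0], [0, 0, 0, 0, 0, 0], [0, 0, 0, 0, 0, 0], [0, 0, 0, 0, 0, 0], [0, 0, 0, 0, 0, 0], [0, 0, 0, 0, 0, 0], [0, 0, 0, 0, 0, -0.05], [0, 0, 0, 0, 0, -0.15], [0, 0, 0, 0, 0, -0.25]], gripper=0.5, grip_force=20)

```text
clock: 8.63
eef_pos: [559.1, -254.8, 64.6]
eef_rot: [-3.141, 0.0, 2.097]
wrist_force: [-2.8, -0.7, 2.3]
finger_gap: 8.1
```

Call:
servo_tool(series=[[0, 0, 0, 0, 0, -0.12], [0, 0, 0, 0, 0, -0.24], [0, 0, 0, 0, 0, -0.36], [0, 0, 0, 0, 0, -0.48], [0, 0, 0, 0, 0, -0.6], [0, 0, 0, 0, 0, -0.72], [0, 0, 0, 0, 0, -0.84], [0, 0, 0, 0, 0, -0.96], [0, 0, 0, 0, 0, -1.08], [0, 0, 0, 0, 0, -1.13]])

```text
clock: 9.47
eef_pos: [559.2, -255.1, 64.6]
eef_rot: [-3.141, 0.0, -3.053]
wrist_force: [-1.6, -2.4, 1.6]
finger_gap: 8.0
```

Call:
servo_tool(series=[[0, 0, 0, 0, 0, 0], [0, 0, 0, 0, 0, 0], [0, 0, 0, 0, 0, 0], [0, 0, 0, 0, 0, 0], [0, 0, 0, 0, 0, 0], [0, 0, -1, 0, 0, 0], [0, 0, -3, 0, 0, 0], [0, 0, -5, 0, 0, 0], [0, 0, -8, 0, 0, 0], [0, 0, -12, 0, 0, 0]], gripper=3.5)

```text
clock: 10.3
eef_pos: [558.2, -254.2, 184.4]
eef_rot: [3.14, -0.003, -3.061]
wrist_force: [-0.2, 0.2, 0.1]
finger_gap: 35.0
```

```bash
python3 mv.py 550.5 -192 200 1.836
```

```text
t 10.3 at [ 558.2 -254.2  184.4] rot [ 3.140e+00 -3.000e-03 -3.061e+00] gap 35.0 F [-0.2  0.2  0.1]
-> [0.27, 6.26, -1.54] [-0.0, -0.004, 1.386] rows 11.1
```

```bash
python3 mv.py 550.4 -192 160 -3.006; python3 -c "
from h import *
snap('scene','s1.png');snap('top','t1.png')
a=load('s1')['pixels'][160:240,240:400];b=load('t1')['pixels'][170:250,290:450]
o=np.hstack([cv2.resize(i,(400,300),interpolation=cv2.INTER_CUBIC)for i in(a,b)])
cv2.imwrite('pics/st1.png',o[...,::-1])"
```

```text
t 10.3 at [ 558.2 -254.2  184.4] rot [ 3.140e+00 -3.000e-03 -3.061e+00] gap 35.0 F [-0.2  0.2  0.1]
-> [0.27, 6.26, 2.46] [0.002, -0.003, -0.055] rows 1.6
```

View pics/st1.png

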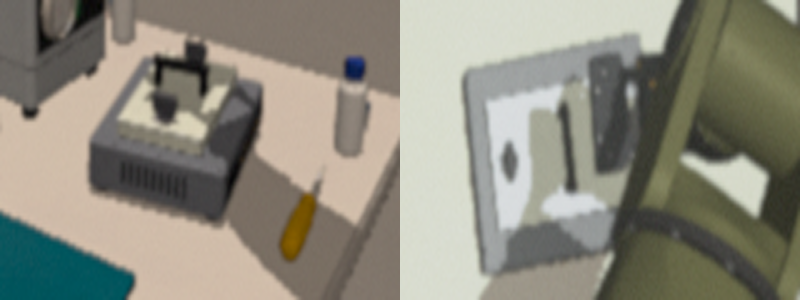

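Both wings appear turned; I'll take a wrist look over the handle to make sure.

Call:
servo_tool(series=[[0, 2, -1, 0, 0, 0], [0.1, 4, -3, 0, 0, 0], [0.27, 6.26, -4, 0, 0, -0.055], [0.27, 6.26, -5, 0, 0, -0.055], [0.27, 6.26, -5, 0, 0, -0.055], [0.27, 6.26, -5, 0, 0, -0.055], [0.27, 6.26, -5, 0, 0, -0.055], [0.27, 6.26, -5, 0, 0, -0.055], [0.27, 6.26, -5, 0, 0, -0.055], [0.27, 6.26, -5, 0, 0, -0.055]])

```text
clock: 11.23
eef_pos: [551.2, -192.9, 233.9]
eef_rot: [3.141, -0.001, -3.006]
wrist_force: [-0.5, -0.0, -0.2]
finger_gap: 34.9
```

```bash
python3 mv.py 550.4 -192 62 -3.006; python3 -c "
from h import *
snap('wrist','w4.png')"
```

```text
t 11.2 at [ 551.2 -192.9  233.9] rot [ 3.141e+00 -1.000e-03 -3.006e+00] gap 34.9 F [-0.5 -0.  -0.2]
-> [0.06, 0.09, 17.19] [0.0, -0.001, -0.0] rows 4.1
```

View pics/w4.png

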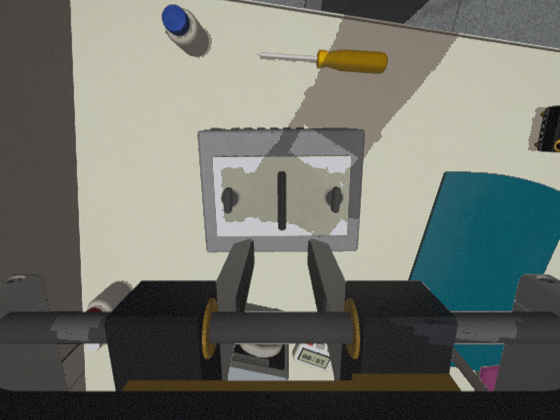

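Both wings, at (228,200) and (336,199), lie along the plate's x, so they are loose. The handle bar runs at (282,172–229).

Run:
```python
from h import *
c=load('w4')
h=np.array([onz(c,281.8,172,82),onz(c,281.8,229,82)]);d=h[1]-h[0];print(h,h.mean(0),np.linalg.norm(d),np.arctan2(d[1],d[0]))
l=np.array([onz(c,u,v,44) for u,v in [(199,130),(364,128),(358,249),(209,251)]]);print(l,l.mean(0))
p=np.array([onz(c,u,v,58.5) for u,v in [(214,157),(350,156),(347,234),(217,236)]]);print(p,p.mean(0))
```

```text
[[ 518.04376465 -196.35278872   82.        ]
 [ 584.76235393 -187.1448933    82.        ]] [ 551.40305929 -191.74884101   82.        ] 67.35098732713087 0.13714459001672988
[[ 485.83156426 -301.90108457   44.        ]
 [ 456.44505959 -104.32643364   44.        ]
 [ 610.95146644  -79.90724208   44.        ]
 [ 641.00504747 -278.24691184   44.        ]] [ 548.55828444 -191.09541803   44.        ]
[[ 514.10386259 -278.29240734   58.5       ]
 [ 490.99640824 -118.07734236   58.5       ]
 [ 587.61842747 -102.76876248   58.5       ]
 [ 612.77129389 -266.69787016   58.5       ]] [ 551.37249805 -191.45909559   58.5       ]
```

Call:
servo_tool(series=[[0.06, 0.09, 3, 0, 0, 0], [0.06, 0.09, 6, 0, 0, 0], [0.06, 0.09, 9, 0, 0, 0], [0.06, 0.09, 12, 0, 0, 0], [0.06, 0.09, 14, 0, 0, 0], [0.06, 0.09, 15.5, 0, 0, 0], [0.06, 0.09, 16.5, 0, 0, 0], [0.06, 0.09, 17.1, 0, 0, 0], [0.06, 0.09, 17.1, 0, 0, 0], [0.06, 0.09, 17.1, 0, 0, 0]])

```text
clock: 12.12
eef_pos: [550.9, -191.9, 64.0]
eef_rot: [-3.141, 0.001, -3.005]
wrist_force: [0.1, -0.6, 0.4]
finger_gap: 35.3
```

Call:
servo_tool(series=[[0, 0, 0, 0, 0, 0], [0, 0, 0, 0, 0, 0], [0, 0, 0, 0, 0, 0], [0, 0, 0, 0, 0, 0], [0, 0, 0, 0, 0, 0], [0, 0, 0, 0, 0, 0], [0, 0, 0, 0, 0, 0], [0, 0, 0, 0, 0, 0], [0, 0, 0, 0, 0, 0], [0, 0, 0, 0, 0, 0]], gripper=0.5, grip_force=40)

```text
clock: 12.95
eef_pos: [550.8, -191.7, 63.8]
eef_rot: [-3.141, 0.0, -3.005]
wrist_force: [-0.9, 0.8, 5.3]
finger_gap: 9.3
```

Call:
servo_tool(series=[[0, 0, -0.3, 0, 0, 0], [0, 0, -0.8, 0, 0, 0], [0, 0, -1.5, 0, 0, 0], [0, 0, -2.5, 0, 0, 0], [0, 0, -4, 0, 0, 0], [0, 0, -6, 0, 0, 0], [0, 0, -8, 0, 0, 0], [0, 0, -10, 0, 0, 0], [0, 0, -11, 0, 0, 0], [0, 0, -11, 0, 0, 0]])

```text
clock: 13.78
eef_pos: [551.5, -192.1, 176.3]
eef_rot: [-3.139, 0.004, -3.005]
wrist_force: [-0.1, -0.4, -3.2]
finger_gap: 9.5
```

```bash
python3 mv.py 570 -395 100 1.6; python3 -c "
from h import *
snap('wrist','w5.png')"
```

```text
t 13.8 at [ 551.5 -192.1  176.3] rot [-3.139  0.004 -3.005] gap 9.5 F [-0.1 -0.4 -3.2]
-> [0.95, -20.34, 7.67] [0.001, 0.005, 1.678] rows 13.4
```

View pics/w5.png

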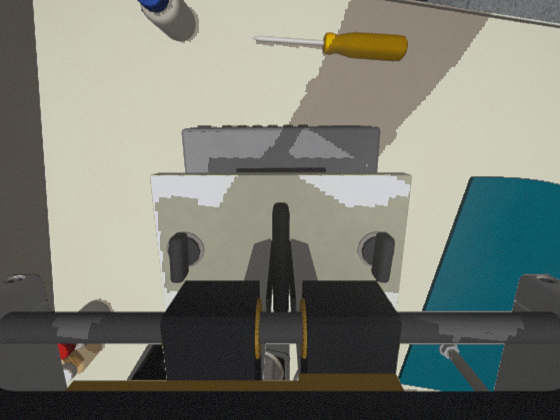

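The cover is off and level. I'll carry it to the right of the logger, turned by 90°.

Call:
servo_tool(series=[[0.1, -2, 0, 0, 0, 0.11], [0.2, -4, 0, 0, 0, 0.22], [0.3, -6, 0, 0, 0, 0.33], [0.4, -8, 0, 0, 0, 0.44], [0.5, -10, 0, 0, 0, 0.55], [0.6, -12, 0, 0, 0, 0.66], [0.7, -14, 0, 0, 0, 0.77], [0.8, -16, 0, 0, 0, 0.88], [0.9, -18, 0, 0, 0, 0.99], [0.95, -20.3, 0, 0, 0, 1.1]])

```text
clock: 14.67
eef_pos: [568.4, -394.5, 171.5]
eef_rot: [-3.141, -0.003, 2.173]
wrist_force: [0.9, 0.1, -2.7]
finger_gap: 9.7
```

```bash
python3 mv.py 565 -395 100 1.6
```

```text
t 14.7 at [ 568.4 -394.5  171.5] rot [-3.141e+00 -3.000e-03  2.173e+00] gap 9.7 F [ 0.9  0.1 -2.7]
-> [0.13, -0.3, 7.15] [-0.001, -0.002, 0.573] rows 4.6
```

Call:
servo_tool(series=[[0, -0.1, 0, 0, 0, 0.12], [0.13, -0.3, 0, 0, 0, 0.24], [0.13, -0.3, 0, 0, 0, 0.36], [0.13, -0.3, 0, 0, 0, 0.48], [0.13, -0.3, 1, 0, 0, 0.573], [0.13, -0.3, 2.5, 0, 0, 0.573], [0.13, -0.3, 4.5, 0, 0, 0.573], [0.13, -0.3, 6.5, 0, 0, 0.573], [0.13, -0.3, 7.5, 0, 0, 0.573], [0.13, -0.3, 8, 0, 0, 0.573]])

```text
clock: 15.5
eef_pos: [564.7, -394.1, 90.4]
eef_rot: [-3.138, -0.003, 1.605]
wrist_force: [-0.4, 0.4, -3.6]
finger_gap: 9.6
```

```bash
python3 mv.py 565 -395 18 1.6; python3 -c "
from h import *
snap('wrist','w6.png');snap('top','t6.png')
cv2.imwrite('pics/wt6.png',np.hstack([cv2.resize(load(i)['pixels'],(400,300)) for i in('w6','t6')])[...,::-1])"
```

```text
t 15.5 at [ 564.7 -394.1   90.4] rot [-3.138e+00 -3.000e-03  1.605e+00] gap 9.6 F [-0.4  0.4 -3.6]
-> [-0.12, 0.05, 7.23] [-0.003, -0.003, 0.005] rows 1.7
```

View pics/wt6.png

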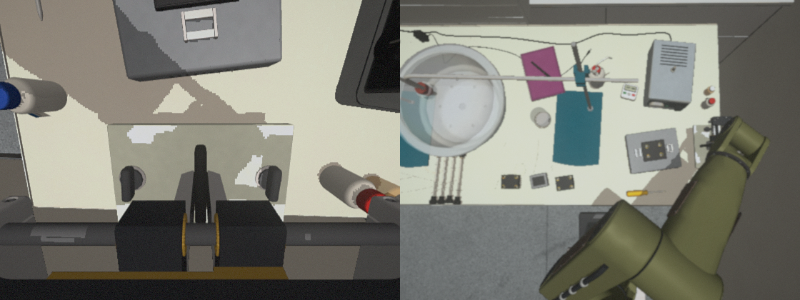

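Call:
servo_tool(series=[[-0.1, 0, 1.5, 0, 0, 0], [-0.1, 0, 3, 0, 0, 0], [-0.1, 0, 4.5, 0, 0, 0], [-0.1, 0, 5.5, 0, 0, 0], [-0.1, 0, 6.2, 0, 0, 0], [-0.1, 0, 6.6, 0, 0, 0], [-0.1, 0, 6.8, 0, 0, 0], [-0.1, 0, 7.0, 0, 0, 0], [-0.1, 0, 7.05, 0, 0, 0], [-0.1, 0, 7.05, 0, 0, 0]])

```text
clock: 16.43
eef_pos: [565.8, -395.9, 23.4]
eef_rot: [3.141, 0.0, 1.605]
wrist_force: [0.3, 0.2, -2.7]
finger_gap: 9.4
```

```bash
python3 mv.py 565 -395 20 1.6
```

```text
t 16.4 at [ 565.8 -395.9   23.4] rot [3.141 0.    1.605] gap 9.4 F [ 0.3  0.2 -2.7]
-> [0.09, -0.08, 0.34] [0.0, 0.0, 0.005] rows 0.1
```

Call:
servo_tool(series=[[0, 0, 0.1, 0, 0, 0], [0, 0, 0.2, 0, 0, 0], [0, 0, 0.3, 0, 0, 0], [0, 0, 0.35, 0, 0, 0], [0, 0, 0.4, 0, 0, 0], [0, 0, 0.4, 0, 0, 0], [0, 0, 0.4, 0, 0, 0], [0, 0, 0.4, 0, 0, 0], [0, 0, 0.4, 0, 0, 0], [0, 0, 0.4, 0, 0, 0]])

```text
clock: 17.27
eef_pos: [565.7, -395.8, 19.9]
eef_rot: [3.141, 0.0, 1.605]
wrist_force: [-3.8, 3.3, 6.2]
finger_gap: 9.6
```

Call:
servo_tool(series=[[0, 0, 0, 0, 0, 0], [0, 0, 0, 0, 0, 0], [0, 0, 0, 0, 0, 0], [0, 0, 0, 0, 0, 0], [0, 0, 0, 0, 0, 0], [0, 0, -0.5, 0, 0, 0], [0, 0, -2, 0, 0, 0], [0, 0, -5, 0, 0, 0], [0, 0, -9, 0, 0, 0], [0, 0, -13, 0, 0, 0]], gripper=3.5)

```text
clock: 18.1
eef_pos: [565.3, -395.5, 151.5]
eef_rot: [-3.141, -0.0, 1.605]
wrist_force: [0.7, 0.0, 0.4]
finger_gap: 35.2
```

```bash
python3 mv.py 555 -230 230 1.7
```

```text
t 18.1 at [ 565.3 -395.5  151.5] rot [-3.141 -0.     1.605] gap 35.2 F [0.7 0.  0.4]
-> [16.58, -0.47, -7.85] [-0.0, -0.0, -0.095] rows 4.4
```

Call:
servo_tool(series=[[3.5, -0.1, -3, 0, 0, -0.02], [7, -0.2, -4, 0, 0, -0.04], [10.5, -0.3, -4.5, 0, 0, -0.06], [14, -0.4, -4.5, 0, 0, -0.08], [17.5, -0.5, -4.5, 0, 0, -0.1], [20.3, -0.5, -4.5, 0, 0, -0.1], [20.3, -0.5, -4.5, 0, 0, -0.1], [20.3, -0.5, -4.5, 0, 0, -0.1], [20.3, -0.5, -4.5, 0, 0, -0.1], [20.3, -0.5, -4.5, 0, 0, -0.1]], gripper=9)

```text
clock: 18.93
eef_pos: [553.7, -194.0, 194.4]
eef_rot: [3.141, 0.0, 1.704]
wrist_force: [-0.4, 1.1, 0.9]
finger_gap: 89.7
```

```bash
python3 mv.py 551 -192 200 1.706; python3 -c "
from h import *
snap('wrist','w7.png')
im=load('w7')['pixels'][95:285,190:370]
cv2.imwrite('pics/w7z.png',cv2.resize(im,None,fx=3.1,fy=3.1,interpolation=cv2.INTER_CUBIC)[...,::-1])"
```

```text
t 18.9 at [ 553.7 -194.   194.4] rot [3.141 0.    1.704] gap 89.7 F [-0.4  1.1  0.9]
-> [0.24, -0.24, -0.56] [0.0, 0.0, -0.002] rows 0.2
```

View pics/w7z.png

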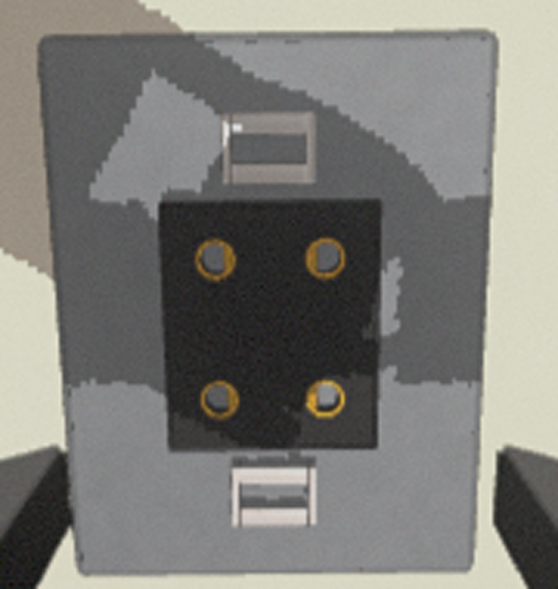

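View pics/w7.png

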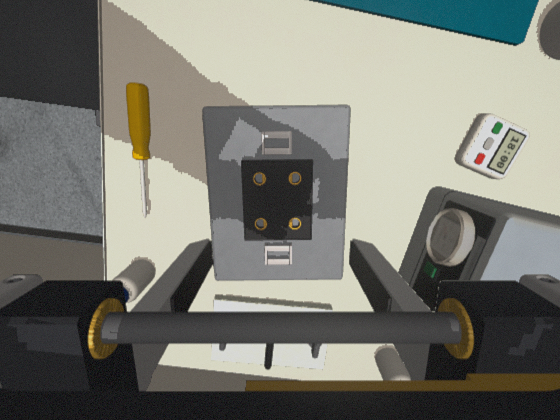

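```bash
cat > rings.py <<'E'
from h import *
def rings(fn,z,roi=None,dbg=False):
    c=load(fn);im=c['pixels'];hsv=cv2.cvtColor(im,cv2.COLOR_RGB2HSV)
    m=cv2.inRange(hsv,(12,110,70),(30,255,255))
    if roi: k=np.zeros_like(m);x0,y0,x1,y1=roi;k[y0:y1,x0:x1]=255;m&=k
    m2=cv2.morphologyEx(m,cv2.MORPH_CLOSE,np.ones((5,5)))
    cs,_=cv2.findContours(m2,cv2.RETR_EXTERNAL,cv2.CHAIN_APPROX_NONE)
    out=[]
    for q in cs:
        if len(q)<8: continue
        (u,v),r=cv2.minEnclosingCircle(q);e=cv2.fitEllipse(q)
        if 2<r<25: out.append((e[0][0],e[0][1],r))
    P=np.array([onz(c,u,v,z) for u,v,r in out])
    return out,P
def fit(P):
    # four points at x+-19.5,y+-26 -> centre,yaw in (-pi/2,pi/2)
    ctr=P.mean(0);d=P[:,:2]-ctr[:2]
    D=np.linalg.norm(P[:,None,:2]-P[None,:,:2],axis=2)
    # long side pairs : dist ~52
    i=0;j=np.argmin(abs(D[0]-52));k=[a for a in range(4) if a not in(i,j)]
    l1=P[j]-P[i];l2=P[k[1]]-P[k[0]]
    if l1@l2<0:l2=-l2
    l=l1+l2
    if l[1]<0:l=-l
    return ctr,np.arctan2(-l[0],l[1]),np.linalg.norm(l1),np.linalg.norm(l2)
if __name__=='__main__':
    import sys
    o,P=rings(sys.argv[1],float(sys.argv[2]),tuple(map(int,sys.argv[3:7])) if len(sys.argv)>3 else None)
    print(np.round(o,1).tolist());print(np.round(P,1).tolist())
    if len(P)==4: print(fit(P))
E
python3 rings.py w7 52 230 150 330 250
```

```text
[[260.5, 223.5, 6.4], [294.5, 223.3, 6.3], [294.4, 178.0, 6.6], [259.0, 178.3, 6.7]]
[[535.2, -220.9, 52.0], [573.8, -215.5, 52.0], [566.2, -163.9, 52.0], [527.6, -169.5, 52.0]]
(array([ 550.71263798, -192.43467987,   52.        ]), np.float64(0.14666643009629765), np.float64(51.999351381628706), np.float64(52.06572608207267))
```

```bash
python3 mv.py 422 164 200 1.6
```

```text
t 19.0 at [ 553.7 -194.1  194.2] rot [3.141 0.    1.704] gap 90.0 F [-0.2 -0.5  0.2]
-> [37.24, -8.31, -0.59] [0.0, 0.0, 0.104] rows 9.2
```

Call:
servo_tool(series=[[3.7, -1.4, -2, 0, 0, 0], [7.4, -2.8, -2, 0, 0, 0], [11.1, -4.2, -2, 0, 0, 0.02], [14.9, -5.6, -2, 0, 0, 0.04], [18.6, -7, -2, 0, 0, 0.06], [22.3, -7.8, -2, 0, 0, 0.08], [26, -8.3, -2, 0, 0, 0.1], [30, -8.3, -2, 0, 0, 0.1], [33.7, -8.3, -2, 0, 0, 0.1], [37.2, -8.3, -2, 0, 0, 0.1]])

```text
clock: 19.82
eef_pos: [421.5, 165.8, 214.3]
eef_rot: [3.141, -0.0, 1.604]
wrist_force: [0.1, -0.8, -0.3]
finger_gap: 90.0
```

Call:
servo_tool(series=[[0, 0, 0, 0, 0, 0], [0, 0, 0, 0, 0, 0], [0, 0, 0, 0, 0, 0], [0, 0, 0, 0, 0, 0], [0, 0, 0, 0, 0, 0], [0, 0, 0, 0, 0, 0], [0, 0, 0, 0, 0, 0], [0, 0, 0, 0, 0, 0], [0, 0, 0, 0, 0, 0], [0, 0, 0, 0, 0, 0]])

```text
clock: 20.65
eef_pos: [421.8, 164.4, 213.9]
eef_rot: [-3.142, -0.0, 1.605]
wrist_force: [0.0, -0.9, 0.1]
finger_gap: 90.0
```

```bash
python3 mv.py 422 164 200 1.6;python3 -c "
from h import *
snap('wrist','w8.png')"
```

```text
t 20.6 at [421.8 164.4 213.9] rot [-3.142 -0.     1.605] gap 90.0 F [ 0.  -0.9  0.1]
-> [-0.04, 0.02, 1.39] [-0.0, -0.0, 0.005] rows 0.3
```

View pics/w8.png

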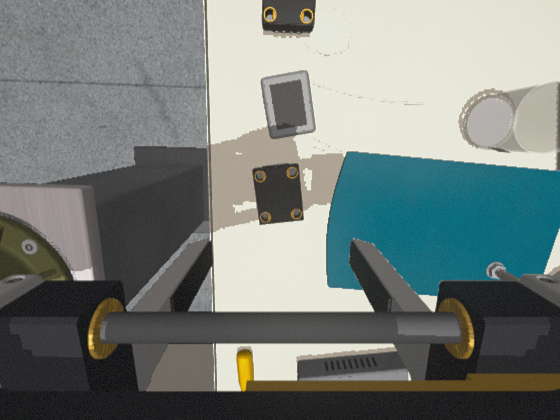

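Module 2's four rings are at about (260,177), (292,172), (265,217) and (296,214). The cap is beyond it at (288,104) and the other module at (288,15).

```bash
python3 rings.py w8 38 240 160 315 230; python3 rings.py w8 38 240 0 330 32
python3 - <<'E'
from h import *
c=load('w8')
p=np.array([onz(c,*a,32) for a in[(262,80),(308,71),(315,129),(271,138)]]);print(p.mean(0),p.tolist())
E
```

```text
[[265.1, 216.9, 5.7], [296.0, 213.8, 5.7], [259.7, 176.1, 6.1], [291.6, 172.5, 6.0]]
[[404.3, 138.3, 38.0], [443.0, 143.7, 38.0], [396.7, 189.4, 38.0], [435.2, 195.2, 38.0]]
(array([419.80821724, 166.63163614,  38.        ]), np.float64(0.1490256689851767), np.float64(51.715928661953456), np.float64(52.0643171777151))
[[306.2, 15.7, 7.6], [269.4, 14.0, 7.7]]
[[443.4, 362.0, 38.0], [404.2, 362.2, 38.0]]
[429.02504367 272.20559645  32.        ] [[397.17990160005127, 298.1676627257583, 32.0], [448.94024775044585, 309.35166425453764, 32.0], [460.8965455925078, 246.70964706252232, 32.0], [409.0834797376874, 234.59341176685456, 32.0]]
```

```bash
python3 mv.py 419.8 166.6 17 1.72
```

```text
t 20.7 at [421.8 164.5 214. ] rot [ 3.142 -0.     1.605] gap 89.9 F [ 0.2  1.  -0.1]
-> [0.22, -0.19, 19.7] [0.0, -0.0, -0.115] rows 4.7
```

Call:
servo_tool(series=[[0.1, -0.1, 3, 0, 0, -0.06], [0.22, -0.19, 6.5, 0, 0, -0.115], [0.22, -0.19, 10, 0, 0, -0.115], [0.22, -0.19, 13, 0, 0, -0.115], [0.22, -0.19, 15.5, 0, 0, -0.115], [0.22, -0.19, 17.5, 0, 0, -0.115], [0.22, -0.19, 18.8, 0, 0, -0.115], [0.22, -0.19, 19.4, 0, 0, -0.115], [0.22, -0.19, 19.7, 0, 0, -0.115], [0.22, -0.19, 19.7, 0, 0, -0.115]])

```text
clock: 21.53
eef_pos: [419.9, 166.7, 17.0]
eef_rot: [-3.141, -0.0, 1.72]
wrist_force: [0.8, -0.1, 0.0]
finger_gap: 89.5
```

```bash
python3 mv.py 419.8 166.6 17 1.72
```

```text
t 21.5 at [419.9 166.7  17. ] rot [-3.141 -0.     1.72 ] gap 89.5 F [ 0.8 -0.1  0. ]
-> [-0.01, -0.01, -0.0] [-0.0, -0.0, -0.0] rows 0.0
```

Call:
servo_tool(series=[[0, 0, 0, 0, 0, 0], [0, 0, 0, 0, 0, 0], [0, 0, 0, 0, 0, 0], [0, 0, 0, 0, 0, 0], [0, 0, 0, 0, 0, 0], [0, 0, 0, 0, 0, 0], [0, 0, 0, 0, 0, 0], [0, 0, 0, 0, 0, 0], [0, 0, 0, 0, 0, 0], [0, 0, 0, 0, 0, 0]], gripper=5.2, grip_force=50)

```text
clock: 22.37
eef_pos: [419.8, 166.7, 17.0]
eef_rot: [3.142, -0.0, 1.72]
wrist_force: [-2.3, -0.4, 4.5]
finger_gap: 55.5
```

Call:
servo_tool(series=[[0, 0, -0.3, 0, 0, 0], [0, 0, -0.8, 0, 0, 0], [0, 0, -1.5, 0, 0, 0], [0, 0, -3, 0, 0, 0], [0, 0, -5, 0, 0, 0], [0, 0, -7.5, 0, 0, 0], [0, 0, -10, 0, 0, 0], [0, 0, -12, 0, 0, 0], [0, 0, -13, 0, 0, 0], [0, 0, -13, 0, 0, 0]])

```text
clock: 23.2
eef_pos: [420.6, 166.9, 149.1]
eef_rot: [3.138, -0.001, 1.72]
wrist_force: [0.0, 0.4, -1.9]
finger_gap: 55.4
```

```bash
python3 mv.py 550.7 -192.4 150 1.716;python3 -c "
from h import *
snap('wrist','w9.png')"
```

```text
t 23.2 at [420.6 166.9 149.1] rot [ 3.138e+00 -1.000e-03  1.720e+00] gap 55.4 F [ 0.   0.4 -1.9]
-> [-37.47, 7.53, -0.09] [0.004, -0.001, 0.004] rows 9.2
```

View pics/w9.png

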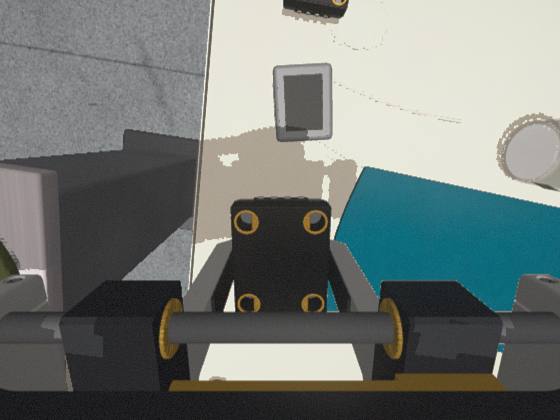

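Module held; its near rings are at (246,222) and (315,222). I'll check its offset in the grip.

Run:
```python
from h import *
from rings import rings
s=read_state();A=R.from_euler('xyz',s['eef_rot']);p=np.array(s['eef_pos'])
o,P=rings('w9',p[2]+21,(225,200,335,318))
print(np.round(o,1).tolist())
for q in P: print(np.round(A.inv().apply(q-p),2))
```

```text
[[312.6, 303.0, 11.7], [248.3, 303.1, 11.7], [315.0, 221.8, 12.8], [245.9, 221.8, 12.7]]
[-25.93  21.12 -20.97]
[-25.88 -18.31 -21.04]
[ 26.03  21.04 -20.96]
[ 26.06 -18.25 -21.02]
```

```bash
cat > held.py <<'E'
import sys
from h import *
from rings import rings
fn=sys.argv[1];top=float(sys.argv[2])
s=read_state();A=R.from_euler('xyz',s['eef_rot']);p=np.array(s['eef_pos'])
snap('wrist',fn+'.png')
print(p.round(1),np.round(s['eef_rot'],4),s['finger_gap'])
o,P=rings(fn,p[2]+top,(225,190,335,318))
print(np.round(o,1).tolist())
Q=A.inv().apply(P-p);print(Q.round(2).tolist(),Q.mean(0))
E
python3 held.py w10 21
```

```text
[420.  166.7 147.4] [ 3.1400e+00 -2.0000e-04  1.7198e+00] 55.58860509893187
[[312.6, 303.1, 11.7], [248.3, 303.0, 11.7], [315.0, 221.7, 12.8], [245.8, 221.8, 12.6]]
[[-25.02, 20.33, -20.97], [-24.97, -18.69, -21.04], [26.43, 20.22, -20.96], [26.4, -18.65, -21.02]] [  0.7081825    0.80311667 -20.9985676 ]
```

Call:
servo_tool(series=[[-3.7, 0.75, -2, 0, 0, 0], [-7.5, 1.5, -3, 0, 0, 0], [-11.2, 2.25, -4, 0, 0, 0], [-15, 3, -4, 0, 0, 0], [-18.7, 3.75, -4, 0, 0, 0], [-22.5, 4.5, -4, 0, 0, 0], [-26.2, 5.25, -4, 0, 0, 0], [-30, 6, -4, 0, 0, 0], [-33.7, 6.75, -4, 0, 0, 0], [-37.4, 7.5, -4, 0, 0, 0]])

```text
clock: 24.13
eef_pos: [549.3, -193.9, 184.9]
eef_rot: [-3.139, -0.001, 1.72]
wrist_force: [-0.1, 0.8, -1.4]
finger_gap: 55.9
```

```bash
python3 mv.py 550.7 -192.4 75 1.716; python3 held.py w11 21
```

```text
t 24.1 at [ 549.3 -193.9  184.9] rot [-3.139e+00 -1.000e-03  1.720e+00] gap 55.9 F [-0.1  0.8 -1.4]
-> [0.11, 0.19, 10.99] [-0.002, -0.001, 0.004] rows 2.6
[ 549.3 -193.9  184.9] [-3.1392e+00 -1.5000e-03  1.7195e+00] 55.90253585534672
[[312.6, 303.2, 11.7], [248.4, 303.1, 11.7], [314.9, 221.7, 12.6], [245.9, 221.8, 12.6]]
[[-25.06, 20.36, -21.09], [-25.05, -18.63, -20.99], [26.46, 20.21, -21.01], [26.37, -18.63, -20.92]] [  0.67913333   0.82660581 -21.0010444 ]
```

Call:
servo_tool(series=[[0.11, 0.19, 2, 0, 0, 0.004], [0.11, 0.19, 5, 0, 0, 0.004], [0.11, 0.19, 8, 0, 0, 0.004], [0.11, 0.19, 10, 0, 0, 0.004], [0.11, 0.19, 11, 0, 0, 0.004], [0.11, 0.19, 11, 0, 0, 0.004], [0.11, 0.19, 11, 0, 0, 0.004], [0.11, 0.19, 11, 0, 0, 0.004], [0.11, 0.19, 11, 0, 0, 0.004], [0.11, 0.19, 11, 0, 0, 0.004]])

```text
clock: 25.02
eef_pos: [551.7, -190.9, 78.1]
eef_rot: [3.14, 0.001, 1.716]
wrist_force: [0.8, -0.4, -1.1]
finger_gap: 55.7
```

```bash
python3 mv.py 550.7 -192.4 65 1.716; python3 held.py w12 21; python3 -c "
from h import *
snap('scene','s12.png')
cv2.imwrite('pics/s12z.png',cv2.resize(load('s12')['pixels'][140:240,230:400],None,fx=4,fy=4,interpolation=cv2.INTER_CUBIC)[...,::-1])"
```

```text
t 25.0 at [ 551.7 -190.9   78.1] rot [3.140e+00 1.000e-03 1.716e+00] gap 55.7 F [ 0.8 -0.4 -1.1]
-> [-0.14, -0.12, 1.31] [0.002, 0.001, -0.0] rows 0.3
[ 551.7 -190.9   78.1] [3.1400e+00 9.0000e-04 1.7158e+00] 55.69418953612801
[[312.5, 303.1, 11.8], [248.3, 303.0, 11.7], [315.0, 221.7, 12.7], [245.8, 221.7, 12.7], [307.2, 197.1, 2.7], [249.5, 197.0, 4.1]]
[[-25.06, 20.32, -20.95], [-24.96, -18.68, -21.01], [26.49, 20.21, -20.99], [26.46, -18.63, -21.05], [40.59, 15.52, -21.01], [40.6, -16.21, -21.06]] [ 14.02220328   0.42463697 -21.01199678]
```

View pics/s12z.png

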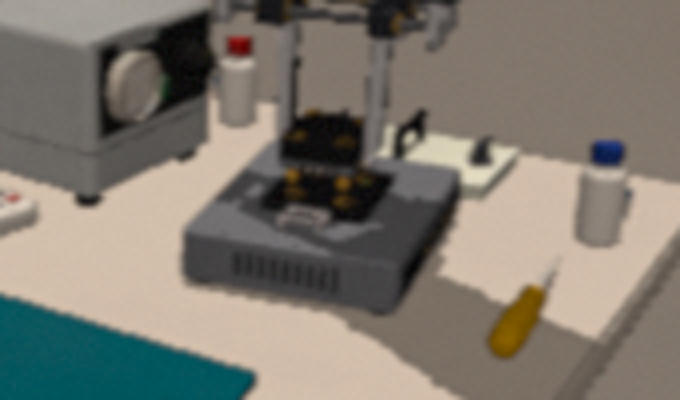

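View pics/w12.png

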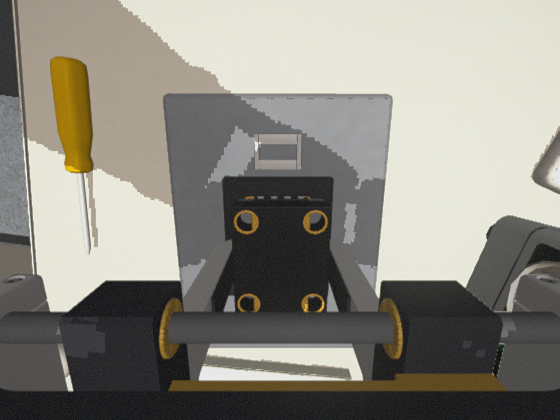

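Call:
servo_tool(series=[[-0.14, -0.12, 0.3, 0, 0, 0], [-0.14, -0.12, 0.3, 0, 0, 0], [-0.14, -0.12, 0.3, 0, 0, 0], [-0.14, -0.12, 0.3, 0, 0, 0], [-0.14, -0.12, 0.3, 0, 0, 0], [-0.14, -0.12, 0.3, 0, 0, 0], [-0.14, -0.12, 0.3, 0, 0, 0], [-0.14, -0.12, 0.3, 0, 0, 0], [-0.14, -0.12, 0.3, 0, 0, 0], [-0.14, -0.12, 0.3, 0, 0, 0]])

```text
clock: 25.95
eef_pos: [550.2, -192.3, 74.0]
eef_rot: [-3.142, 0.0, 1.716]
wrist_force: [-0.5, 0.4, -1.4]
finger_gap: 56.2
```

```bash
python3 mv.py 550.7 -192.4 65 1.716
python3 - <<'E'
from h import *
c=snap('wrist','w13.png')
im=c['pixels'][160:330,190:370]
cv2.imwrite('pics/w13z.png',cv2.resize(im,None,fx=4,fy=3.5,interpolation=cv2.INTER_CUBIC)[...,::-1])
E
```

```text
t 25.9 at [ 550.2 -192.3   74. ] rot [-3.142  0.     1.716] gap 56.2 F [-0.5  0.4 -1.4]
-> [-0.02, 0.05, 0.9] [-0.0, 0.0, -0.0] rows 0.2
```

View pics/w13z.png

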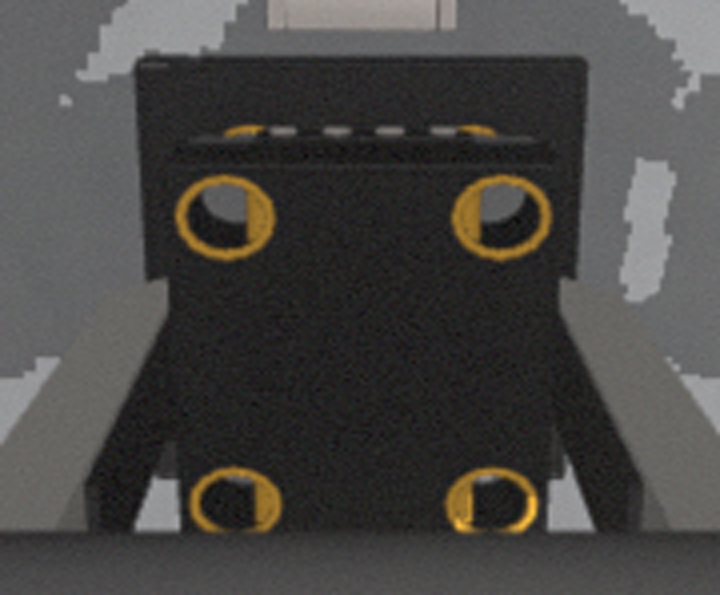

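Call:
servo_tool(series=[[0, 0.03, 0.1, 0, 0, 0], [0, 0.03, 0.2, 0, 0, 0], [0, 0.03, 0.3, 0, 0, 0], [0, 0.03, 0.4, 0, 0, 0], [0, 0.03, 0.5, 0, 0, 0], [0, 0.03, 0.6, 0, 0, 0], [0, 0.03, 0.7, 0, 0, 0], [0, 0.03, 0.8, 0, 0, 0], [0, 0.03, 0.9, 0, 0, 0], [0, 0.03, 1.0, 0, 0, 0]])

```text
clock: 26.83
eef_pos: [550.5, -192.3, 64.2]
eef_rot: [3.142, 0.0, 1.716]
wrist_force: [-2.6, 0.6, 7.2]
finger_gap: 55.5
```

Call:
servo_tool(series=[[0, 0, 0.1, 0, 0, 0], [0, 0, 0.15, 0, 0, 0], [0, 0, 0.2, 0, 0, 0], [0, 0, 0.25, 0, 0, 0], [0, 0, 0.3, 0, 0, 0], [0, 0, 0.35, 0, 0, 0], [0, 0, 0.4, 0, 0, 0], [0, 0, 0.45, 0, 0, 0], [0, 0, 0.5, 0, 0, 0], [0, 0, 0.5, 0, 0, 0]])

```text
clock: 27.67
eef_pos: [550.4, -192.3, 58.6]
eef_rot: [-3.141, -0.0, 1.716]
wrist_force: [-0.9, -1.7, -0.8]
finger_gap: 55.5
```

```bash
python3 mv.py 550.7 -192.4 55 1.716
```

```text
t 27.7 at [ 550.4 -192.3   58.6] rot [-3.141 -0.     1.716] gap 55.5 F [-0.9 -1.7 -0.8]
-> [-0.02, 0.03, 0.36] [-0.0, -0.0, -0.0] rows 0.1
```

Call:
servo_tool(series=[[0, 0, 0.1, 0, 0, 0], [0, 0, 0.2, 0, 0, 0], [0, 0, 0.25, 0, 0, 0], [0, 0, 0.3, 0, 0, 0], [0, 0, 0.35, 0, 0, 0], [0, 0, 0.4, 0, 0, 0], [0, 0, 0.45, 0, 0, 0], [0, 0, 0.5, 0, 0, 0], [0, 0, 0.5, 0, 0, 0], [0, 0, 0.5, 0, 0, 0]])

```text
clock: 28.5
eef_pos: [550.1, -192.1, 55.4]
eef_rot: [-3.141, -0.0, 1.716]
wrist_force: [-13.6, 2.7, 18.9]
finger_gap: 55.5
```

Call:
servo_tool(series=[[0, -0.03, 0.1, 0, 0, 0], [0, -0.05, 0.1, 0, 0, 0], [0, -0.05, 0.1, 0, 0, 0], [0, -0.05, 0.1, 0, 0, 0], [0, -0.05, 0.1, 0, 0, 0], [0, -0.05, 0.1, 0, 0, 0], [0, -0.05, 0.1, 0, 0, 0], [0, -0.05, 0.1, 0, 0, 0], [0, -0.05, 0.1, 0, 0, 0], [0, -0.05, 0.1, 0, 0, 0]])

```text
clock: 29.33
eef_pos: [550.1, -192.1, 55.3]
eef_rot: [3.141, 0.0, 1.716]
wrist_force: [-15.2, 4.7, 26.1]
finger_gap: 55.7
```

Call:
servo_tool(series=[[0, 0, -0.1, 0, 0, 0], [0, 0, -0.1, 0, 0, 0], [0, 0, -0.1, 0, 0, 0], [0, 0, -0.1, 0, 0, 0], [0, 0, -0.1, 0, 0, 0], [0, 0, -0.1, 0, 0, 0], [0, 0, -0.1, 0, 0, 0], [0, 0, -0.1, 0, 0, 0], [0, 0, -0.1, 0, 0, 0], [0, 0, -0.1, 0, 0, 0]], gripper=8)

```text
clock: 30.17
eef_pos: [550.0, -192.3, 53.9]
eef_rot: [3.142, 0.0, 1.716]
wrist_force: [-0.2, 0.3, 0.4]
finger_gap: 80.2
```

Call:
servo_tool(series=[[0, 0, -1, 0, 0, 0], [0, 0, -2.5, 0, 0, 0], [0, 0, -5, 0, 0, 0], [0, 0, -8, 0, 0, 0], [0, 0, -11, 0, 0, 0], [0, 0, -14, 0, 0, 0], [0, 0, -14, 0, 0, 0], [0, 0, -14, 0, 0, 0], [0, 0, -14, 0, 0, 0], [0, 0, -14, 0, 0, 0]], gripper=9)

```text
clock: 31.0
eef_pos: [549.5, -192.1, 192.9]
eef_rot: [-3.14, -0.001, 1.716]
wrist_force: [-0.4, -0.6, -0.8]
finger_gap: 90.2
```

```bash
python3 mv.py 550.7 -192.4 190 1.716
python3 - <<'E'
from h import *
c=snap('wrist','w14.png')
im=c['pixels'][95:285,190:370]
a=cv2.resize(im,(500,528),interpolation=cv2.INTER_CUBIC)
c=snap('scene','s14.png')
b=cv2.resize(c['pixels'][160:225,260:360],(300,528),interpolation=cv2.INTER_CUBIC)
cv2.imwrite('pics/w14z.png',np.hstack([a,b])[...,::-1])
E
python3 rings.py w14 76 225 130 335 245
```

```text
t 31.0 at [ 549.5 -192.1  192.9] rot [-3.140e+00 -1.000e-03  1.716e+00] gap 90.2 F [-0.4 -0.6 -0.8]
-> [-0.05, 0.11, 0.28] [-0.002, -0.001, -0.0] rows 0.1
[[299.3, 232.1, 6.8], [262.9, 232.1, 6.7], [300.2, 183.6, 7.2], [262.0, 183.6, 7.0]]
[[573.8, -214.6, 76.0], [535.5, -220.3, 76.0], [566.3, -163.2, 76.0], [527.9, -168.9, 76.0]]
(array([ 550.89845766, -191.73050936,   76.        ]), np.float64(0.145882397377877), np.float64(51.9182569073836), np.float64(51.964288806788836))
```

View pics/w14z.png

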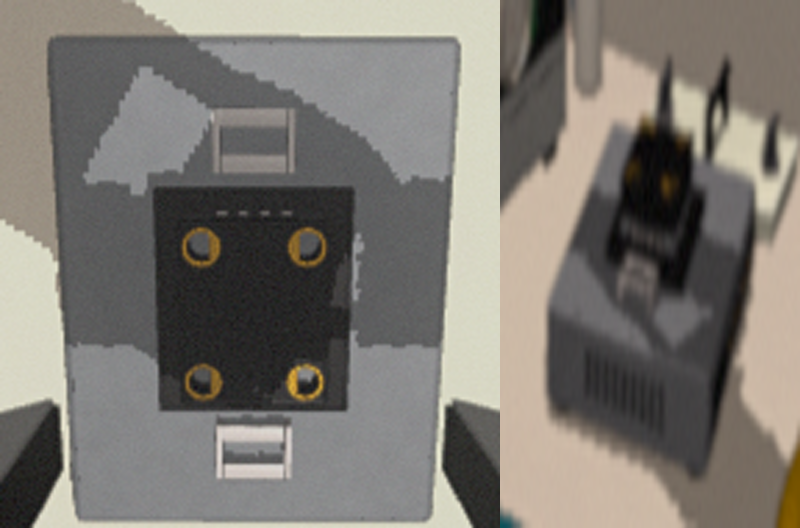

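Module 2 is home: its ring spacing matches a 76 mm top height. Next is module 1.

Call:
servo_tool(series=[[3.8, -1, -2, 0, 0, 0.015], [7.6, -2, -2, 0, 0, 0.03], [11.4, -3, -2, 0, 0, 0.045], [15.2, -4, -2, 0, 0, 0.06], [19, -5, -2, 0, 0, 0.075], [22.8, -6, -2, 0, 0, 0.09], [26.6, -6.5, -2, 0, 0, 0.1], [30.4, -6.8, -2, 0, 0, 0.11], [34.2, -7, -2, 0, 0, 0.12], [38, -7, -2, 0, 0, 0.14]])

```text
clock: 31.93
eef_pos: [424.7, 175.2, 213.7]
eef_rot: [-3.141, 0.0, 1.575]
wrist_force: [1.2, -0.7, -0.2]
finger_gap: 90.2
```

```bash
python3 mv.py 424 378 212 1.571
```

```text
t 31.9 at [424.7 175.2 213.7] rot [-3.141  0.     1.575] gap 90.2 F [ 1.2 -0.7 -0.2]
-> [20.28, 0.02, 0.16] [-0.0, 0.0, 0.004] rows 4.9
```

Call:
servo_tool(series=[[4, 0, 0, 0, 0, 0], [8, 0, 0, 0, 0, 0], [12, 0, 0, 0, 0, 0], [16, 0, 0, 0, 0, 0], [18.5, 0, 0, 0, 0, 0], [20.2, 0, 0, 0, 0, 0], [20.2, 0, 0, 0, 0, 0], [20.2, 0, 0, 0, 0, 0], [20.2, 0, 0, 0, 0, 0], [20.2, 0, 0, 0, 0, 0]])

```text
clock: 32.77
eef_pos: [425.0, 374.7, 213.9]
eef_rot: [-3.141, 0.0, 1.575]
wrist_force: [-0.5, -0.4, 0.2]
finger_gap: 90.3
```

```bash
python3 -c "
from h import *
snap('wrist','w15.png')"; python3 rings.py w15 38 200 130 380 270; python3 mv.py 424 378 212 1.571
```

```text
[[294.4, 207.0, 5.8], [263.0, 206.4, 5.9], [295.5, 164.8, 6.1], [263.1, 164.4, 6.0]]
[[443.5, 362.1, 38.0], [404.3, 362.6, 38.0], [443.8, 414.2, 38.0], [405.0, 414.4, 38.0]]
(array([424.14242775, 388.33604649,  38.        ]), np.float64(-0.01018642223259621), np.float64(52.0701789092406), np.float64(51.84200917419571))
t 32.8 at [425.1 374.7 214.1] rot [ 3.141 -0.     1.575] gap 89.9 F [ 0.8 -0.2 -0.2]
-> [0.33, -0.11, 0.21] [0.0, -0.0, 0.004] rows 0.1
```

View pics/w15.png

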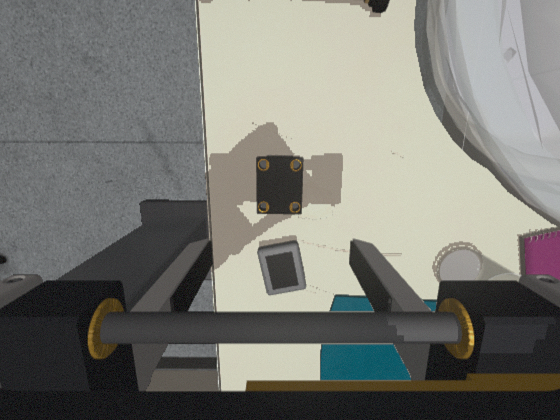

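Module 1's rings at (263–295, 164–207) give (424, 388), about square to the world axes.

```bash
python3 mv.py 424.1 388.3 17 1.563
```

```text
t 32.8 at [425.1 374.7 214.1] rot [ 3.141 -0.     1.575] gap 89.9 F [ 0.8 -0.2 -0.2]
-> [1.36, -0.1, 19.71] [0.0, -0.0, 0.012] rows 4.7
```

Call:
servo_tool(series=[[0.7, -0.1, 3, 0, 0, 0.01], [1.36, -0.1, 6.5, 0, 0, 0.012], [1.36, -0.1, 10, 0, 0, 0.012], [1.36, -0.1, 13, 0, 0, 0.012], [1.36, -0.1, 15.5, 0, 0, 0.012], [1.36, -0.1, 17.5, 0, 0, 0.012], [1.36, -0.1, 18.8, 0, 0, 0.012], [1.36, -0.1, 19.4, 0, 0, 0.012], [1.36, -0.1, 19.7, 0, 0, 0.012], [1.36, -0.1, 19.7, 0, 0, 0.012]])

```text
clock: 33.65
eef_pos: [424.1, 389.2, 17.4]
eef_rot: [3.141, -0.0, 1.563]
wrist_force: [0.0, 0.9, 1.3]
finger_gap: 89.9
```

Call:
servo_tool(series=[[0, 0, 0, 0, 0, 0], [0, 0, 0, 0, 0, 0], [0, 0, 0, 0, 0, 0], [0, 0, 0, 0, 0, 0], [0, 0, 0, 0, 0, 0], [0, 0, 0, 0, 0, 0], [0, 0, 0, 0, 0, 0], [0, 0, 0, 0, 0, 0], [0, 0, 0, 0, 0, 0], [0, 0, 0, 0, 0, 0]], gripper=5.2, grip_force=50)

```text
clock: 34.48
eef_pos: [423.8, 389.3, 17.1]
eef_rot: [3.141, -0.0, 1.564]
wrist_force: [-1.2, -0.1, 3.2]
finger_gap: 55.8
```

Call:
servo_tool(series=[[0, 0, -0.3, 0, 0, 0], [0, 0, -0.8, 0, 0, 0], [0, 0, -1.5, 0, 0, 0], [0, 0, -3, 0, 0, 0], [0, 0, -5, 0, 0, 0], [0, 0, -8, 0, 0, 0], [0, 0, -11, 0, 0, 0], [0, 0, -14, 0, 0, 0], [0, 0, -16, 0, 0, 0], [0, 0, -17, 0, 0, 0]])

```text
clock: 35.32
eef_pos: [424.4, 389.7, 190.6]
eef_rot: [3.138, -0.003, 1.564]
wrist_force: [-0.4, 0.9, 0.4]
finger_gap: 55.6
```

```bash
python3 held.py w16 21;python3 mv.py 550.4 -192.3 190 1.716
```

```text
[424.4 389.7 190.6] [ 3.1381e+00 -2.8000e-03  1.5638e+00] 55.5892170507916
[[312.6, 304.5, 11.6], [248.3, 304.5, 11.7], [314.9, 224.0, 12.6], [246.0, 224.0, 12.8]]
[[-25.85, 20.42, -21.0], [-25.77, -18.63, -21.14], [25.23, 20.31, -20.86], [25.26, -18.55, -20.99]] [ -0.28434786   0.88759468 -20.99792667]
t 35.4 at [424.5 389.8 190.9] rot [ 3.138e+00 -3.000e-03  1.564e+00] gap 55.7 F [0.4 1.  0.8]
-> [-58.12, 12.99, -0.04] [0.004, -0.003, -0.152] rows 14.3
```

Call:
servo_tool(series=[[-4, 0.9, 0, 0, 0, -0.01], [-8, 1.8, 0, 0, 0, -0.02], [-12, 2.7, 0, 0, 0, -0.03], [-16, 3.6, 0, 0, 0, -0.04], [-20, 4.5, 0, 0, 0, -0.05], [-24, 5.4, 0, 0, 0, -0.06], [-28, 6.3, 0, 0, 0, -0.07], [-32, 7.2, 0, 0, 0, -0.08], [-36, 8.1, 0, 0, 0, -0.09], [-40, 9, 0, 0, 0, -0.1]])

```text
clock: 36.2
eef_pos: [510.5, -13.5, 185.9]
eef_rot: [-3.14, -0.0, 1.664]
wrist_force: [0.2, 0.0, -0.3]
finger_gap: 55.4
```

```bash
python3 mv.py 550 -191.2 190 1.716
```

```text
t 36.2 at [510.5 -13.5 185.9] rot [-3.14  -0.     1.664] gap 55.4 F [ 0.2  0.  -0.3]
-> [-18.06, 2.28, -0.42] [-0.002, -0.0, -0.052] rows 4.4
```

Call:
servo_tool(series=[[-4, 0.5, 0, 0, 0, -0.015], [-8, 1, 0, 0, 0, -0.03], [-12, 1.5, 0, 0, 0, -0.045], [-15, 1.9, 0, 0, 0, -0.052], [-18, 2.28, 0, 0, 0, -0.052], [-18, 2.28, 2, 0, 0, -0.052], [-18, 2.28, 4.5, 0, 0, -0.052], [-18, 2.28, 6.5, 0, 0, -0.052], [-18, 2.28, 8, 0, 0, -0.052], [-18, 2.28, 8, 0, 0, -0.052]])

```text
clock: 37.03
eef_pos: [548.3, -187.8, 102.5]
eef_rot: [-3.136, -0.004, 1.716]
wrist_force: [0.1, 0.3, -1.4]
finger_gap: 55.6
```

```bash
python3 mv.py 550 -191.2 99 1.716;python3 held.py w17 21
```

```text
t 37.0 at [ 548.3 -187.8  102.5] rot [-3.136 -0.004  1.716] gap 55.6 F [ 0.1  0.3 -1.4]
-> [-0.36, 0.12, 0.35] [-0.006, -0.004, -0.0] rows 0.1
[ 548.3 -187.8  102.5] [-3.1355 -0.0036  1.7156] 55.556673195854145
[[312.6, 304.4, 11.9], [248.3, 304.6, 11.6], [314.9, 223.8, 12.7], [246.0, 223.9, 12.8]]
[[-25.79, 20.36, -21.22], [-26.05, -18.69, -20.98], [25.21, 20.23, -21.03], [25.09, -18.63, -20.8]] [ -0.38369187   0.81963648 -21.00684354]
```

Call:
servo_tool(series=[[0, 0, 0, 0, 0, 0], [0, 0, 0, 0, 0, 0], [0, 0, 0, 0, 0, 0], [0, 0, 0, 0, 0, 0], [0, 0, 0, 0, 0, 0], [0, 0, 0, 0, 0, 0], [0, 0, 0, 0, 0, 0], [0, 0, 0, 0, 0, 0], [0, 0, 0, 0, 0, 0], [0, 0, 0, 0, 0, 0]])

```text
clock: 37.92
eef_pos: [550.4, -188.5, 107.0]
eef_rot: [-3.142, -0.0, 1.716]
wrist_force: [0.1, -0.8, -0.8]
finger_gap: 55.3
```

```bash
python3 mv.py 550 -191.2 97 1.716
```

```text
t 37.9 at [ 550.4 -188.5  107. ] rot [-3.142 -0.     1.716] gap 55.3 F [ 0.1 -0.8 -0.8]
-> [-0.26, -0.08, 1.0] [-0.0, -0.0, -0.0] rows 0.2
```

Call:
servo_tool(series=[[-0.13, -0.04, 0.5, 0, 0, 0], [-0.26, -0.08, 1.0, 0, 0, 0], [-0.26, -0.08, 1.0, 0, 0, 0], [-0.26, -0.08, 1.0, 0, 0, 0], [-0.26, -0.08, 1.0, 0, 0, 0], [-0.26, -0.08, 1.0, 0, 0, 0], [-0.26, -0.08, 1.0, 0, 0, 0], [-0.26, -0.08, 1.0, 0, 0, 0], [-0.26, -0.08, 1.0, 0, 0, 0], [-0.26, -0.08, 1.0, 0, 0, 0]])

```text
clock: 38.75
eef_pos: [550.0, -191.2, 97.0]
eef_rot: [3.141, 0.0, 1.716]
wrist_force: [-0.8, 0.3, -1.3]
finger_gap: 55.5
```

```bash
python3 mv.py 550 -191.2 90 1.716; python3 held.py w18 21
python3 - <<'E'
from h import *
cv2.imwrite('pics/w18z.png',cv2.resize(load('w18')['pixels'][160:330,190:370],None,fx=4,fy=3.5,interpolation=cv2.INTER_CUBIC)[...,::-1])
E
```

```text
t 38.8 at [ 550.  -191.2   97. ] rot [3.141 0.    1.716] gap 55.5 F [-0.8  0.3 -1.3]
-> [0.0, 0.0, 0.7] [0.0, 0.0, -0.0] rows 0.2
[ 550.  -191.2   97. ] [3.1415 0.     1.7158] 55.50230447086599
[[312.7, 304.7, 11.8], [248.3, 304.5, 11.7], [314.9, 223.9, 12.7], [245.9, 223.9, 12.6], [309.5, 198.4, 5.7], [251.1, 198.1, 6.1]]
[[-26.09, 20.41, -21.0], [-26.01, -18.7, -21.0], [25.2, 20.24, -21.0], [25.18, -18.64, -21.0], [39.85, 16.79, -21.0], [39.99, -15.34, -21.0]] [ 13.01791276   0.79377698 -21.0003482 ]
```

View pics/w18z.png

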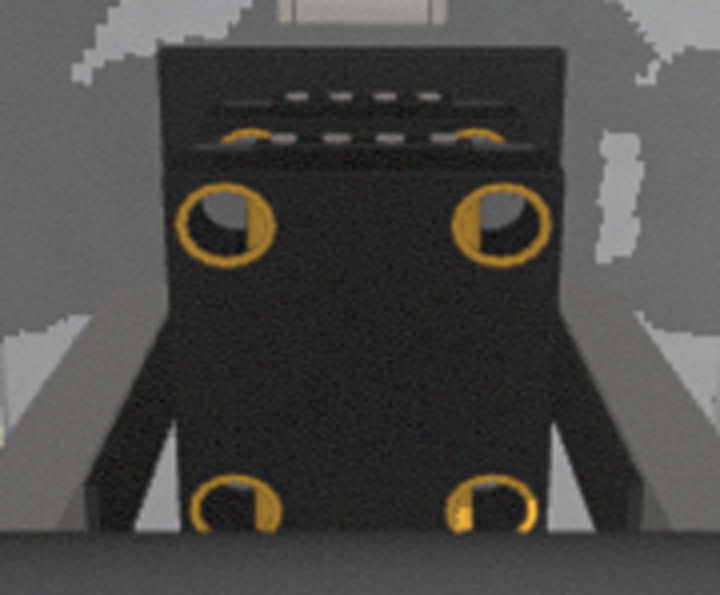

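The upper and lower rings are centred on the same column (280.3 and 280.4). I'll press it down.

Call:
servo_tool(series=[[0, 0, 0.1, 0, 0, 0], [0, 0, 0.2, 0, 0, 0], [0, 0, 0.3, 0, 0, 0], [0, 0, 0.4, 0, 0, 0], [0, 0, 0.5, 0, 0, 0], [0, 0, 0.6, 0, 0, 0], [0, 0, 0.7, 0, 0, 0], [0, 0, 0.8, 0, 0, 0], [0, 0, 0.9, 0, 0, 0], [0, 0, 1.0, 0, 0, 0]])

```text
clock: 39.63
eef_pos: [550.3, -191.3, 87.6]
eef_rot: [3.141, 0.0, 1.716]
wrist_force: [-1.6, 1.6, 8.9]
finger_gap: 55.4
```

Call:
servo_tool(series=[[0, 0, 0.05, 0, 0, 0], [0, 0, 0.1, 0, 0, 0], [0, 0, 0.15, 0, 0, 0], [0, 0, 0.2, 0, 0, 0], [0, 0, 0.25, 0, 0, 0], [0, 0, 0.3, 0, 0, 0], [0, 0, 0.35, 0, 0, 0], [0, 0, 0.4, 0, 0, 0], [0, 0, 0.45, 0, 0, 0], [0, 0, 0.5, 0, 0, 0]])

```text
clock: 40.47
eef_pos: [549.9, -191.3, 81.7]
eef_rot: [-3.141, -0.0, 1.716]
wrist_force: [0.4, -1.3, -0.1]
finger_gap: 55.5
```

Call:
servo_tool(series=[[0, 0, 0.05, 0, 0, 0], [0, 0, 0.1, 0, 0, 0], [0, 0, 0.15, 0, 0, 0], [0, 0, 0.2, 0, 0, 0], [0, 0, 0.25, 0, 0, 0], [0, 0, 0.3, 0, 0, 0], [0, 0, 0.35, 0, 0, 0], [0, 0, 0.35, 0, 0, 0], [0, 0, 0.35, 0, 0, 0], [0, 0, 0.35, 0, 0, 0]])

```text
clock: 41.3
eef_pos: [549.9, -191.1, 79.4]
eef_rot: [-3.142, -0.0, 1.716]
wrist_force: [-5.9, 2.9, 9.5]
finger_gap: 55.9
```

Seated height reached (79.4). I'll press a little more and release.

Call:
servo_tool(series=[[0, 0, 0.1, 0, 0, 0], [0, 0, 0.15, 0, 0, 0], [0, 0, 0.15, 0, 0, 0], [0, 0, 0.15, 0, 0, 0], [0, 0, 0.15, 0, 0, 0], [0, 0, 0.15, 0, 0, 0], [0, 0, 0.15, 0, 0, 0], [0, 0, 0.15, 0, 0, 0], [0, 0, 0.15, 0, 0, 0], [0, 0, 0.15, 0, 0, 0]])

```text
clock: 42.13
eef_pos: [549.9, -191.2, 79.3]
eef_rot: [3.141, 0.0, 1.716]
wrist_force: [-13.7, 5.0, 25.3]
finger_gap: 55.4
```

Call:
servo_tool(series=[[0, 0, -0.15, 0, 0, 0], [0, 0, -0.15, 0, 0, 0], [0, 0, -0.15, 0, 0, 0], [0, 0, -0.15, 0, 0, 0], [0, 0, -0.15, 0, 0, 0], [0, 0, -0.15, 0, 0, 0], [0, 0, -0.15, 0, 0, 0], [0, 0, -0.15, 0, 0, 0], [0, 0, -0.15, 0, 0, 0], [0, 0, -0.15, 0, 0, 0]], gripper=8)

```text
clock: 42.97
eef_pos: [550.0, -191.2, 78.4]
eef_rot: [-3.142, -0.0, 1.716]
wrist_force: [-0.5, 0.8, 0.6]
finger_gap: 80.3
```

Call:
servo_tool(series=[[0, 0, -1, 0, 0, 0], [0, 0, -2.5, 0, 0, 0], [0, 0, -5, 0, 0, 0], [0, 0, -8, 0, 0, 0], [0, 0, -11, 0, 0, 0], [0, 0, -12, 0, 0, 0], [0, 0, -12, 0, 0, 0], [0, 0, -12, 0, 0, 0], [0, 0, -12, 0, 0, 0], [0, 0, -12, 0, 0, 0]], gripper=9)

```text
clock: 43.8
eef_pos: [549.4, -191.0, 196.8]
eef_rot: [-3.139, -0.001, 1.716]
wrist_force: [1.0, -0.1, -0.2]
finger_gap: 90.1
```

```bash
python3 mv.py 550.7 -192.4 190 1.716
python3 - <<'E'
from h import *
c=snap('wrist','w19.png')
a=cv2.resize(c['pixels'],(440,330))
c=snap('scene','s19.png')
b=cv2.resize(c['pixels'][160:325,190:360],(340,330),interpolation=cv2.INTER_CUBIC)
cv2.imwrite('pics/w19z.png',np.hstack([a,b])[...,::-1])
E
python3 rings.py w19 100 225 130 335 255
```

```text
t 43.8 at [ 549.4 -191.   196.8] rot [-3.139e+00 -1.000e-03  1.716e+00] gap 90.1 F [ 1.  -0.1 -0.2]
-> [-0.16, 0.11, 0.68] [-0.002, -0.001, -0.0] rows 0.2
[[300.6, 239.9, 7.4], [261.5, 239.9, 7.2], [301.5, 188.4, 7.7], [260.7, 188.3, 7.6]]
[[573.9, -214.9, 100.0], [535.3, -220.6, 100.0], [566.4, -163.6, 100.0], [527.9, -169.1, 100.0]]
(array([ 550.89061027, -192.03237371,  100.        ]), np.float64(0.14458988115779753), np.float64(51.8762744566832), np.float64(52.02721332398985))
```

View pics/w19z.png

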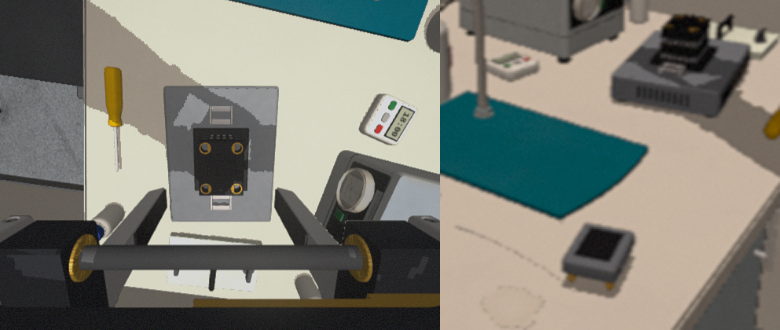

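Both modules are home (52 mm spacing at a 100 mm top). Now the cap.

```bash
python3 mv.py 429 262 214 1.75
```

```text
t 43.9 at [ 549.6 -191.1  197.2] rot [-3.140e+00 -1.000e-03  1.716e+00] gap 90.2 F [-0.1  0.7 -0.2]
-> [46.58, -5.39, -1.62] [-0.002, -0.001, -0.034] rows 11.3
```

Call:
servo_tool(series=[[4, -0.6, -1.7, 0, 0, 0], [8, -1.2, -1.7, 0, 0, 0], [12, -1.8, -1.7, 0, 0, 0], [16, -2.4, -1.7, 0, 0, -0.01], [20, -3, -1.7, 0, 0, -0.015], [24, -3.6, -1.7, 0, 0, -0.02], [28, -4, -1.7, 0, 0, -0.025], [32, -4.4, -1.7, 0, 0, -0.03], [36, -4.8, -1.7, 0, 0, -0.034], [40, -5, -1.7, 0, 0, -0.034]])

```text
clock: 44.73
eef_pos: [441.5, 199.1, 215.2]
eef_rot: [-3.141, 0.0, 1.75]
wrist_force: [1.4, -0.1, 0.4]
finger_gap: 90.0
```

Call:
servo_tool(series=[[3, -0.2, 0, 0, 0, 0], [5, -0.3, 0, 0, 0, 0], [6.5, -0.3, 0, 0, 0, 0], [6.5, -0.3, 0, 0, 0, 0], [6.5, -0.3, 0, 0, 0, 0], [6.5, -0.3, 0, 0, 0, 0], [6.5, -0.3, 0, 0, 0, 0], [6.5, -0.3, 0, 0, 0, 0], [6.5, -0.3, 0, 0, 0, 0], [6.5, -0.3, 0, 0, 0, 0]])

```text
clock: 45.57
eef_pos: [428.3, 260.4, 215.5]
eef_rot: [3.141, -0.0, 1.749]
wrist_force: [0.4, 0.2, -0.7]
finger_gap: 89.7
```

```bash
python3 mv.py 429 262 214 1.75
python3 - <<'E'
from h import *
c=snap('wrist','w20.png')
cv2.imwrite('pics/w20z.png',cv2.resize(c['pixels'][120:290,190:370],None,fx=4,fy=3.5,interpolation=cv2.INTER_CUBIC)[...,::-1])
E
```

```text
t 45.6 at [428.3 260.4 215.5] rot [ 3.141 -0.     1.749] gap 89.7 F [ 0.4  0.2 -0.7]
-> [0.15, 0.09, 0.15] [0.0, -0.0, -0.001] rows 0.1
```

View pics/w20z.png

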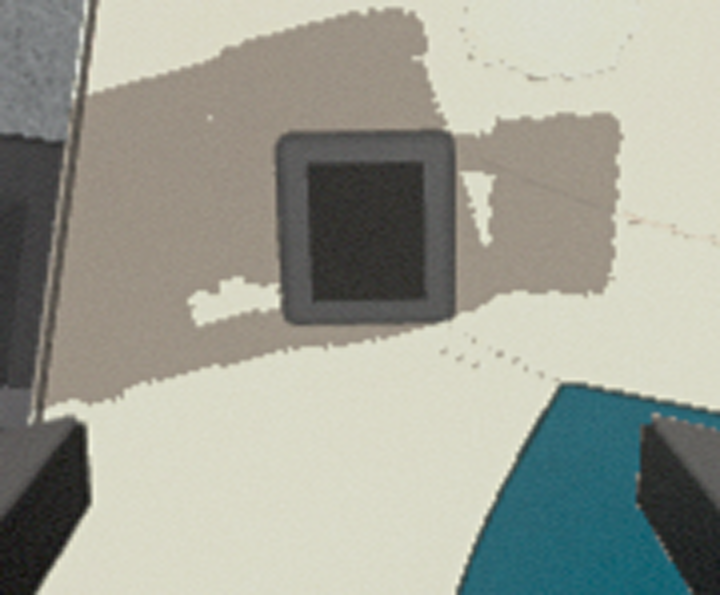

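The cap fills (277–455, 130–325) in the zoom, with a black centre panel at (308–427, 162–300).

Run:
```python
from h import *
c=load('w20');im=c['pixels'].astype(int);g=im.max(2)
def rect(th,z):
    m=((g<th)).astype(np.uint8)*255;k=np.zeros_like(m);k[148:218,250:312]=255;m&=k
    cs,_=cv2.findContours(m,cv2.RETR_EXTERNAL,cv2.CHAIN_APPROX_NONE);q=max(cs,key=cv2.contourArea)
    b=cv2.boxPoints(cv2.minAreaRect(q));P=np.array([onz(c,*a,z) for a in b])
    e=[P[1]-P[0],P[2]-P[1]]
    l=max(e,key=np.linalg.norm)
    if l[1]<0:l=-l
    print(th,np.round(b,1).tolist(),P.mean(0).round(2),[round(np.linalg.norm(a),1) for a in e],np.arctan2(-l[0],l[1]))
print(g[183,255:315])
for t in(60,70): rect(t,32)
for t in(110,120): rect(t,28)
```

```text
[155 154 154 152 109  78  83  85  92  92  85  90  61  58  52  53  48  51
  51  50  52  50  50  51  54  49  51  55  52  53  52  49  50  54  50  53
  51  54  54  52  54  80  92  95  97  92  84  80  86 157 156 157 156 165
 219 220 218 166 158 157]
60 [[267.0, 167.0], [295.0, 167.0], [295.0, 205.0], [267.0, 205.0]] [427.81 272.41  32.  ] [np.float64(34.4), np.float64(47.9)] 0.19146420787736068
70 [[266.29998779296875, 166.39999389648438], [295.0, 165.60000610351562], [296.1000061035156, 204.89999389648438], [267.3999938964844, 205.6999969482422]] [427.95 272.84  32.  ] [np.float64(35.2), np.float64(49.6)] 0.21940954099765403
110 [[259.0, 157.0], [303.0, 157.0], [303.0, 212.0], [259.0, 212.0]] [427.68 273.19  28.  ] [np.float64(54.2), np.float64(70.0)] 0.19841251307286178
120 [[259.0, 157.0], [303.0, 157.0], [303.0, 212.0], [259.0, 212.0]] [427.68 273.19  28.  ] [np.float64(54.2), np.float64(70.0)] 0.19841251307286178
```

```bash
python3 mv.py 427.8 272.8 16 1.778
```

```text
t 45.6 at [428.3 260.5 215.5] rot [ 3.142 -0.     1.749] gap 89.9 F [ 0.7 -0.4 -0.7]
-> [1.22, 0.17, 19.95] [0.0, -0.0, -0.029] rows 4.8
```

Call:
servo_tool(series=[[0.7, 0.1, 3, 0, 0, -0.01], [1.22, 0.17, 6.5, 0, 0, -0.029], [1.22, 0.17, 10, 0, 0, -0.029], [1.22, 0.17, 13, 0, 0, -0.029], [1.22, 0.17, 15.5, 0, 0, -0.029], [1.22, 0.17, 17.5, 0, 0, -0.029], [1.22, 0.17, 18.8, 0, 0, -0.029], [1.22, 0.17, 19.5, 0, 0, -0.029], [1.22, 0.17, 19.9, 0, 0, -0.029], [1.22, 0.17, 19.9, 0, 0, -0.029]])

```text
clock: 46.45
eef_pos: [427.7, 273.0, 16.2]
eef_rot: [-3.141, 0.0, 1.779]
wrist_force: [0.5, 0.4, 0.2]
finger_gap: 90.3
```

```bash
python3 mv.py 427.8 272.8 16 1.778
```

```text
t 46.5 at [427.7 273.   16.2] rot [-3.141  0.     1.779] gap 90.3 F [0.5 0.4 0.2]
-> [-0.02, 0.01, 0.02] [-0.0, 0.0, 0.001] rows 0.0
```

Call:
servo_tool(series=[[0, 0, 0, 0, 0, 0], [0, 0, 0, 0, 0, 0], [0, 0, 0, 0, 0, 0], [0, 0, 0, 0, 0, 0], [0, 0, 0, 0, 0, 0], [0, 0, 0, 0, 0, 0], [0, 0, 0, 0, 0, 0], [0, 0, 0, 0, 0, 0], [0, 0, 0, 0, 0, 0], [0, 0, 0, 0, 0, 0]], gripper=5.2, grip_force=50)

```text
clock: 47.28
eef_pos: [427.7, 273.1, 16.6]
eef_rot: [3.141, -0.0, 1.779]
wrist_force: [-0.5, -0.2, 2.5]
finger_gap: 55.9
```

Call:
servo_tool(series=[[0, 0, -0.3, 0, 0, 0], [0, 0, -0.8, 0, 0, 0], [0, 0, -1.5, 0, 0, 0], [0, 0, -3, 0, 0, 0], [0, 0, -5, 0, 0, 0], [0, 0, -8, 0, 0, 0], [0, 0, -11, 0, 0, 0], [0, 0, -14, 0, 0, 0], [0, 0, -16, 0, 0, 0], [0, 0, -17, 0, 0, 0]])

```text
clock: 48.12
eef_pos: [428.3, 273.5, 189.9]
eef_rot: [3.137, -0.001, 1.779]
wrist_force: [1.6, 0.6, 0.4]
finger_gap: 55.4
```

```bash
python3 mv.py 550 -192 190 1.716
python3 - <<'E'
from h import *
s=read_state();c=snap('wrist','w21.png')
cv2.imwrite('pics/w21z.png',cv2.resize(c['pixels'][160:330,190:370],None,fx=4,fy=3.5,interpolation=cv2.INTER_CUBIC)[...,::-1])
E
```

```text
t 48.1 at [428.3 273.5 189.9] rot [ 3.137e+00 -1.000e-03  1.779e+00] gap 55.4 F [1.6 0.6 0.4]
-> [-48.06, 2.3, -0.06] [0.004, -0.001, 0.063] rows 11.5
```

View pics/w21z.png

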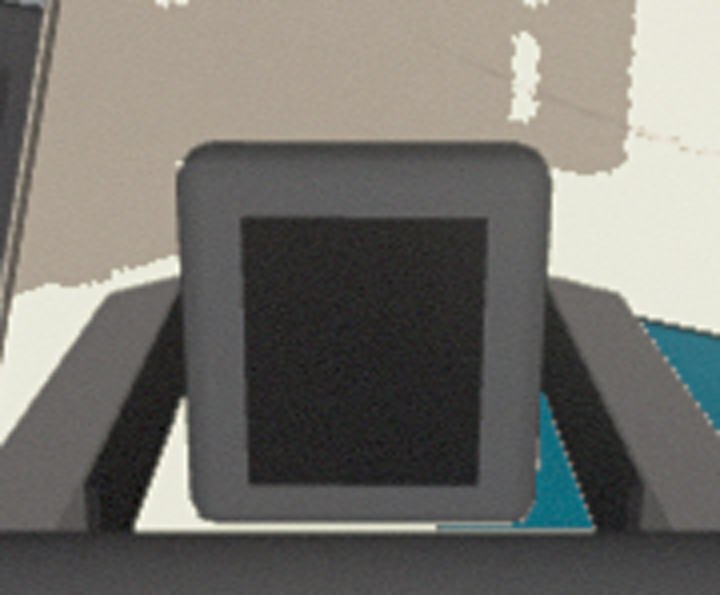

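Run:
```python
from h import *
c=load('w21');M=np.array(camera('wrist')['mount'])
def tool(u,v,z):
    d=M[:3,:3]@np.array([(u-c['cx'])/c['fx'],(v-c['cy'])/c['fy'],1]);o=M[:3,3];return o+d*(z-o[2])/d[2]
im=c['pixels'].astype(int).max(2)
m=((im<56)*255).astype(np.uint8);k=np.zeros_like(m);k[212:305,240:325]=255;m&=k
m=cv2.morphologyEx(m,cv2.MORPH_OPEN,np.ones((3,3)))
q=max(cv2.findContours(m,cv2.RETR_EXTERNAL,cv2.CHAIN_APPROX_NONE)[0],key=cv2.contourArea)
print(cv2.boundingRect(q))
for cs in ([(250.3,222),(311.7,222),(309.5,298.6),(252.2,298.6)],):
    P=np.array([tool(*a,-15.6) for a in cs]);print(P.round(2).tolist(),P.mean(0))
# same for ring views of modules
for us in ([(312.6,303.1),(248.3,303),(315,221.7),(245.8,221.8)],[(312.7,304.7),(248.3,304.5),(314.9,223.9),(245.9,223.9)]):
    P=np.array([tool(*a,-21) for a in us]);print(P.mean(0))
```

```text
(251, 223, 60, 76)
[[24.62, -16.74, -15.6], [24.64, 18.96, -15.6], [-25.27, 18.96, -15.6], [-25.28, -16.84, -15.6]] [ -0.3221736   1.085879  -15.6      ]
[  0.66920433   0.78419907 -21.        ]
[ -0.49193675   0.80084846 -21.        ]
```

Call:
servo_tool(series=[[-4, 0.2, -0.3, 0, 0, 0.01], [-8, 0.4, -0.6, 0, 0, 0.02], [-12, 0.6, -1, 0, 0, 0.03], [-16, 0.8, -1, 0, 0, 0.04], [-20, 1, -1, 0, 0, 0.05], [-24, 1.2, -1, 0, 0, 0.06], [-28, 1.4, -1, 0, 0, 0.063], [-32, 1.6, -1, 0, 0, 0.063], [-36, 1.8, -1, 0, 0, 0.063], [-40, 2, -1, 0, 0, 0.063]])

```text
clock: 49.05
eef_pos: [529.3, -116.1, 194.6]
eef_rot: [-3.139, -0.001, 1.716]
wrist_force: [1.1, 0.2, -0.5]
finger_gap: 55.2
```

```bash
python3 mv.py 549.95 -191.25 125 1.716
```

```text
t 49.0 at [ 529.3 -116.1  194.6] rot [-3.139e+00 -1.000e-03  1.716e+00] gap 55.2 F [ 1.1  0.2 -0.5]
-> [-7.74, 0.97, 6.95] [-0.002, -0.001, -0.0] rows 2.5
```

Call:
servo_tool(series=[[-3, 0.4, 0, 0, 0, 0], [-5.5, 0.7, 0, 0, 0, 0], [-7.5, 0.9, 1, 0, 0, 0], [-7.7, 0.95, 3, 0, 0, 0], [-7.7, 0.95, 5, 0, 0, 0], [-7.7, 0.95, 6.5, 0, 0, 0], [-7.7, 0.95, 7, 0, 0, 0], [-7.7, 0.95, 7, 0, 0, 0], [-7.7, 0.95, 7, 0, 0, 0], [-7.7, 0.95, 7, 0, 0, 0]])

```text
clock: 49.88
eef_pos: [550.7, -189.0, 127.2]
eef_rot: [3.141, 0.001, 1.716]
wrist_force: [0.8, 0.4, -1.0]
finger_gap: 56.1
```

Call:
servo_tool(series=[[0, 0, 0, 0, 0, 0], [0, 0, 0, 0, 0, 0], [0, 0, 0, 0, 0, 0], [0, 0, 0, 0, 0, 0], [0, 0, 0, 0, 0, 0], [0, 0, 0, 0, 0, 0], [0, 0, 0, 0, 0, 0], [0, 0, 0, 0, 0, 0], [0, 0, 0, 0, 0, 0], [0, 0, 0, 0, 0, 0]])

```text
clock: 50.72
eef_pos: [550.4, -189.0, 126.4]
eef_rot: [3.142, 0.0, 1.716]
wrist_force: [-0.7, -1.0, -0.9]
finger_gap: 55.5
```

```bash
python3 mv.py 549.95 -191.25 121 1.716
```

```text
t 50.7 at [ 550.4 -189.   126.4] rot [3.142 0.    1.716] gap 55.5 F [-0.7 -1.  -0.9]
-> [-0.22, -0.08, 0.54] [0.0, 0.0, -0.0] rows 0.1
```

Call:
servo_tool(series=[[-0.1, -0.04, 0.3, 0, 0, 0], [-0.22, -0.08, 0.54, 0, 0, 0], [-0.22, -0.08, 0.54, 0, 0, 0], [-0.22, -0.08, 0.54, 0, 0, 0], [-0.22, -0.08, 0.54, 0, 0, 0], [-0.22, -0.08, 0.54, 0, 0, 0], [-0.22, -0.08, 0.54, 0, 0, 0], [-0.22, -0.08, 0.54, 0, 0, 0], [-0.22, -0.08, 0.54, 0, 0, 0], [-0.22, -0.08, 0.54, 0, 0, 0]])

```text
clock: 51.55
eef_pos: [549.9, -191.2, 121.1]
eef_rot: [3.142, 0.0, 1.716]
wrist_force: [-0.6, 0.8, -1.1]
finger_gap: 55.6
```

```bash
python3 mv.py 549.95 -191.25 111 1.716
python3 - <<'E'
from h import *
c=snap('wrist','w22.png')
cv2.imwrite('pics/w22z.png',cv2.resize(c['pixels'][160:330,190:370],None,fx=4,fy=3.5,interpolation=cv2.INTER_CUBIC)[...,::-1])
E
```

```text
t 51.5 at [ 549.9 -191.2  121.1] rot [3.142 0.    1.716] gap 55.6 F [-0.6  0.8 -1.1]
-> [-0.0, 0.0, 1.01] [0.0, 0.0, -0.0] rows 0.2
```

View pics/w22z.png

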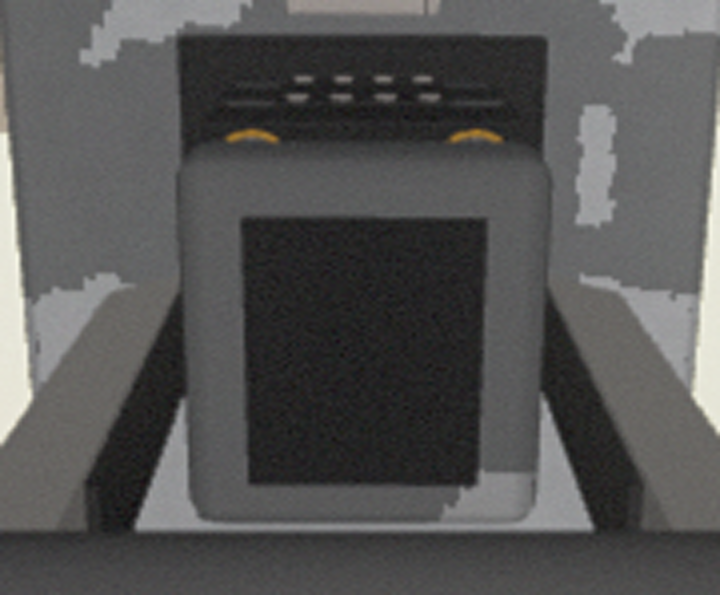

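The lower rings at zoom x 252 and 475 centre on 363.5, the same as the cap panel. I'll press it down.

Call:
servo_tool(series=[[0, 0, 0.1, 0, 0, 0], [0, 0, 0.2, 0, 0, 0], [0, 0, 0.3, 0, 0, 0], [0, 0, 0.4, 0, 0, 0], [0, 0, 0.5, 0, 0, 0], [0, 0, 0.6, 0, 0, 0], [0, 0, 0.7, 0, 0, 0], [0, 0, 0.8, 0, 0, 0], [0, 0, 0.9, 0, 0, 0], [0, 0, 1.0, 0, 0, 0]])

```text
clock: 52.43
eef_pos: [550.1, -191.3, 111.3]
eef_rot: [3.141, 0.0, 1.716]
wrist_force: [-1.3, 1.6, 8.9]
finger_gap: 54.9
```

Call:
servo_tool(series=[[0, 0, 0.05, 0, 0, 0], [0, 0, 0.1, 0, 0, 0], [0, 0, 0.15, 0, 0, 0], [0, 0, 0.2, 0, 0, 0], [0, 0, 0.25, 0, 0, 0], [0, 0, 0.3, 0, 0, 0], [0, 0, 0.35, 0, 0, 0], [0, 0, 0.4, 0, 0, 0], [0, 0, 0.45, 0, 0, 0], [0, 0, 0.5, 0, 0, 0]])

```text
clock: 53.27
eef_pos: [550.0, -191.4, 106.1]
eef_rot: [3.141, 0.0, 1.716]
wrist_force: [-0.3, -0.7, 1.6]
finger_gap: 55.3
```

Call:
servo_tool(series=[[0, 0, 0.05, 0, 0, 0], [0, 0, 0.1, 0, 0, 0], [0, 0, 0.15, 0, 0, 0], [0, 0, 0.2, 0, 0, 0], [0, 0, 0.25, 0, 0, 0], [0, 0, 0.3, 0, 0, 0], [0, 0, 0.35, 0, 0, 0], [0, 0, 0.4, 0, 0, 0], [0, 0, 0.4, 0, 0, 0], [0, 0, 0.4, 0, 0, 0]])

```text
clock: 54.1
eef_pos: [549.8, -191.2, 102.8]
eef_rot: [3.142, 0.0, 1.716]
wrist_force: [-5.2, 1.4, 8.3]
finger_gap: 55.1
```

Call:
servo_tool(series=[[0, 0, 0.1, 0, 0, 0], [0, 0, 0.2, 0, 0, 0], [0, 0, 0.2, 0, 0, 0], [0, 0, 0.2, 0, 0, 0], [0, 0, 0.2, 0, 0, 0], [0, 0, 0.2, 0, 0, 0], [0, 0, 0.2, 0, 0, 0], [0, 0, 0.2, 0, 0, 0], [0, 0, 0.2, 0, 0, 0], [0, 0, 0.2, 0, 0, 0]])

```text
clock: 54.93
eef_pos: [549.9, -191.3, 102.7]
eef_rot: [3.141, 0.001, 1.716]
wrist_force: [-13.1, 4.3, 27.0]
finger_gap: 55.4
```

Call:
servo_tool(series=[[0, 0, -0.2, 0, 0, 0], [0, 0, -0.2, 0, 0, 0], [0, 0, -0.2, 0, 0, 0], [0, 0, -0.2, 0, 0, 0], [0, 0, -0.2, 0, 0, 0], [0, 0, -0.2, 0, 0, 0], [0, 0, -0.2, 0, 0, 0], [0, 0, -0.2, 0, 0, 0], [0, 0, -0.2, 0, 0, 0], [0, 0, -0.2, 0, 0, 0]], gripper=8)

```text
clock: 55.77
eef_pos: [549.9, -191.3, 102.0]
eef_rot: [-3.142, -0.0, 1.716]
wrist_force: [0.2, -0.8, -0.1]
finger_gap: 80.2
```

Call:
servo_tool(series=[[0, 0, -1, 0, 0, 0], [0, 0, -2.5, 0, 0, 0], [0, 0, -5, 0, 0, 0], [0, 0, -8, 0, 0, 0], [0, 0, -10, 0, 0, 0], [0, 0, -10, 0, 0, 0], [0, 0, -10, 0, 0, 0], [0, 0, -10, 0, 0, 0], [0, 0, -10, 0, 0, 0], [0, 0, -10, 0, 0, 0]], gripper=9)

```text
clock: 56.6
eef_pos: [549.6, -191.1, 201.1]
eef_rot: [-3.14, -0.001, 1.716]
wrist_force: [0.4, -0.4, 0.5]
finger_gap: 90.1
```

```bash
python3 mv.py 470 -20 250 1.716
python3 - <<'E'
from h import *
c=snap('wrist','w23.png')
a=cv2.resize(c['pixels'],(440,330))
c=snap('scene','s23.png')
b=cv2.resize(c['pixels'][150:220,265:365],(360,330),interpolation=cv2.INTER_CUBIC)
cv2.imwrite('pics/w23z.png',np.hstack([a,b])[...,::-1])
c=load('w23');im=c['pixels'].astype(int).max(2)
m=((im<57)*255).astype(np.uint8);k=np.zeros_like(m);k[150:250,235:330]=255;m&=k
m=cv2.morphologyEx(m,cv2.MORPH_OPEN,np.ones((3,3)))
for q in cv2.findContours(m,cv2.RETR_EXTERNAL,cv2.CHAIN_APPROX_NONE)[0]:
    if cv2.contourArea(q)>100:
        b=cv2.boxPoints(cv2.minAreaRect(q));P=np.array([onz(c,*x,118) for x in b]);print(b.round(1).tolist(),P.round(1).tolist(),P.mean(0))
E
```

```text
t 56.6 at [ 549.6 -191.1  201.1] rot [-3.140e+00 -1.000e-03  1.716e+00] gap 90.1 F [ 0.4 -0.4  0.5]
-> [18.09, -5.41, -4.87] [-0.001, -0.001, -0.0] rows 4.7
[[262.0, 192.0], [300.0, 192.0], [300.0, 242.0], [262.0, 242.0]] [[530.3, -169.9, 118.0], [564.4, -164.9, 118.0], [572.2, -212.4, 118.0], [536.5, -217.7, 118.0]] [ 550.87266418 -191.22303711  118.        ]
[[246.0, 163.0], [315.0, 163.0], [315.0, 226.0], [246.0, 226.0]] [[512.9, -146.1, 118.0], [573.4, -137.2, 118.0], [583.5, -194.7, 118.0], [519.7, -204.1, 118.0]] [ 547.36799684 -170.53694212  118.        ]
```

View pics/w23z.png

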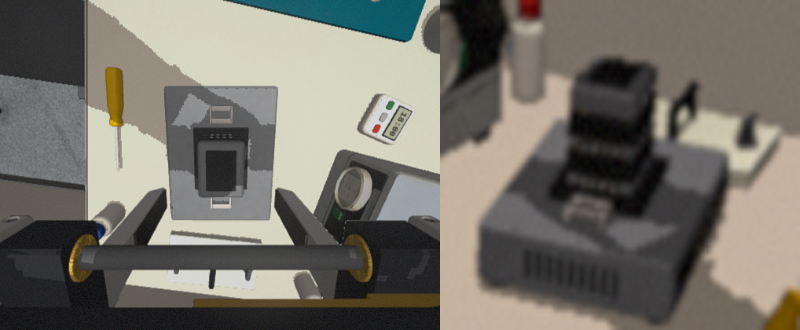

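The stack shows no gaps, and the cap panel is at (550.9, −191.2), over the socket. I'll retreat and make a final check.

Call:
servo_tool(series=[[0, 0, -3, 0, 0, 0], [2, -1, -5, 0, 0, 0], [5, -2, -6, 0, 0, 0], [8, -3, -6, 0, 0, 0], [11, -4, -6, 0, 0, 0], [14, -5, -6, 0, 0, 0], [17, -5.4, -6, 0, 0, 0], [18, -5.4, -6, 0, 0, 0], [18, -5.4, -6, 0, 0, 0], [18, -5.4, -6, 0, 0, 0]])

```text
clock: 57.53
eef_pos: [470.7, -21.2, 262.0]
eef_rot: [3.142, 0.0, 1.717]
wrist_force: [0.4, -1.2, -0.7]
finger_gap: 89.8
```

Run:
```python
from h import *
a=snap('top','t24.png')['pixels'][20:300,0:470]
b=snap('scene','s24.png')['pixels'][140:300,150:420]
cv2.imwrite('pics/f24.png',np.hstack([cv2.resize(a,(440,330)),cv2.resize(b,(360,330),interpolation=cv2.INTER_CUBIC)])[...,::-1])
c=load('t24')
print(read_state()['clock'],read_state()['wrist_force'])
```

```text
57.6333 [ 0.03363571  0.18562358 -1.10150537]
```

View pics/f24.png

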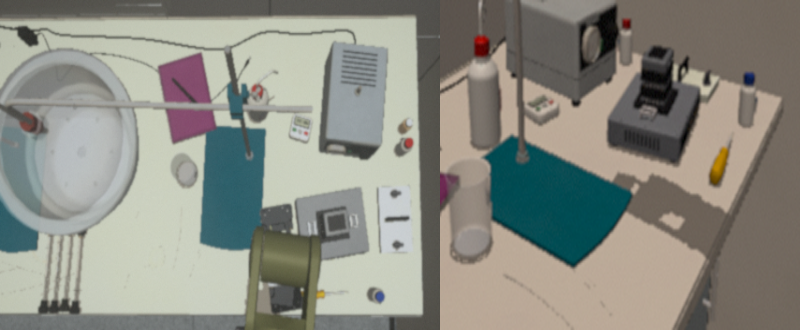

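The cover lies flat to the right of the logger, handle up. The stack is upright, no module is left on the bench, and the beaker, bottle and screwdriver are where they were. I'm handing it in.

```bash
python3 -c "
from h import *
print(sign_off())"
```

```text
the job is handed in; nothing more can be done
None
```

The job is done and was handed in at about 58 s on the clock. Sign-off gives no verdict, so the result rests on my own checks.

- **Cover:** I turned both thumbscrews to about 1.5 rad with the plate still in place. I then lifted the plate by its handle and laid it flat, handle up, on the bench to the right of the logger. Its handle is about 200 mm from the socket block.
- **Modules:** Only two were there. Both are plugged in and pressed home with about 25 N. Ring spacing in the wrist camera matched fully seated heights for both. The centres I measured agree with the socket block to within about 1 mm.
- **End cap:** It is pressed home on top with 27 N. The tool stopped within about 0.3 mm of the height expected for a seated cap. The cap's panel is centred over the sockets to about 1 mm, and the camera views show no gap.
- **Other items:** The beaker, the blue-capped bottle and the screwdriver look unmoved in the final picture. I judged that by eye and did not measure it.

No check failed. A sideways force of about 13 N built up while pressing each block home, which suggests the arm was a fraction of a millimetre off centre.

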